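# Scoop areca nuts into the bowl and hang up the scoop

## Task

With the scoop, never with the fingers, take at least three of the areca nuts out of the foam box and tip them into the aluminium bowl, spilling none: every nut must end up in the bowl or in the box. Then hang the emptied scoop by its handle bar across both prongs of the hanging bracket, and let go of it. Leave the bowl and all the other things standing where they are.

Things in the scene. Friction and masses are not known exactly. Their poses are not given: they have to be found in the camera images.
- scoop: White enamelled scoop standing on its pan, 0.26 kg. Origin: underside of the pan, right below the handle bar; x to the open front lip, z up. Pan: x from -40 to +65, 110 wide, floor 3 thick, thinner at the lip; back and side walls 42 high (sides 20 high from x = 25 to 47, none beyond). Two flat arms, 20 wide, rise from the sides at x = 0 and carry the black handle bar like an arch.
- scoop_bar (a point): Centre of the scoop's handle bar, 125 above the pan's underside. The bar runs along the scoop's y, 100 clear between the arms, 12 thick along x, 20 high along z.
- scoop_lip (a point): Middle of the scoop's front lip, 65 ahead of the origin on the underside.
- foam_box: White foam box, open on top, fixed: 265 (its x) x 170 (its y) x 85 high, walls and floor 20 thick, so the inside is 225 x 130 and 65 deep. Origin: centre of its underside; z up. The nuts lie in its +x half; the -x half is empty at the start.
- bowl: Round aluminium bowl, rim diameter 184, 65 high, wall 4, loose, 0.5 kg. Origin: centre of its underside, z up.
- bowl_rim (a point): Centre of the bowl's mouth, level with its rim.
- bracket: Dark steel hanging bracket, fixed, 208 high: a post on a base plate (130 wide) with two parallel prongs, pointing to the bracket's -x. Origin: on the underside, below the post (20 thick along x, so its front face is at x = -10; post top at 196). z up.
- bracket_seat (a point): Midway between the two prongs, level with their upper side (190 above the table), 82 in front of the post's axis: where the handle bar rests. The prongs are round, 10 thick, their axes 34 either side of this point (y of the bracket); they end 36 beyond it in tips turned up 23. Axes as the bracket's.
- nut1: Whole dried areca nut, brown, roundish, 32 in diameter, 30 high, 16 g, loose; six are alike. Origin: its centre, 14 above its small flat end.
- nut2: Whole dried areca nut, brown, roundish, 32 in diameter, 30 high, 16 g, loose; six are alike. Origin: its centre, 14 above its small flat end.
- nut3: Whole dried areca nut, brown, roundish, 32 in diameter, 30 high, 16 g, loose; six are alike. Origin: its centre, 14 above its small flat end.
- nut4: Whole dried areca nut, brown, roundish, 32 in diameter, 30 high, 16 g, loose; six are alike. Origin: its centre, 14 above its small flat end.
- nut5: Whole dried areca nut, brown, roundish, 32 in diameter, 30 high, 16 g, loose; six are alike. Origin: its centre, 14 above its small flat end.
- nut6: Whole dried areca nut, brown, roundish, 32 in diameter, 30 high, 16 g, loose; six are alike. Origin: its centre, 14 above its small flat end.
- tin: Bystander: plain tin can, diameter 72, height 100, loose. Origin: centre of its underside.
- mug: Bystander: white mug, diameter 76, height 85, with a handle, loose. Origin: centre of its underside.
- jar: Bystander: glass jar, diameter 70, height 110, loose. Origin: centre of its underside.
- carton: Bystander: cardboard carton, 80 x 130 x 60 high, loose. Origin: centre of its underside.
- brush: Bystander: wooden hand brush lying flat, 200 long, loose.
Things that resemble listed ones, but are neither listed nor needed, are in the scene too. What is shaped like the nut3 but blue is not meant.

How it is judged:
By the outcome, as a careful person would: the job done as asked, in the order asked, and still so for the second after the job is handed in, with the robot touching nothing.
It also fails if it takes over 72 s, if anything falls off the work surface, if the arm or the gripper's body presses on something with over 40 N, if the wrist force passes 120 N, or if a joint passes its speed limit or range.

## Robot

A 6-joint arm with a two-finger parallel gripper is mounted at the origin on the work surface. World frame = base frame: x ahead of the robot, y to its left, z up, the work surface at z = 0. Lengths are in m, angles in rad, forces in N, time in s.
With the tool pointing down it reaches from about 0.25 to 0.725 m from the base axis. Payload 4 kg.
Tool frame: the origin (TCP) lies midway between the tips of the shut fingers; the grasp point (between the pads) lies 19 mm behind it; z points along the fingers, y is the line along which they close (so a half turn about z gives the same grasp; the last joint's range is limited). The gripper opens to 85 mm and grips with 20 to 120 N. Pads are 22 mm wide; open, the fingers measure 114 mm over their backs; the gripper's body (76 mm by 85 mm) begins 54 mm behind the grasp point. The pads swing forward as they close: fully open they stand 13 mm farther back than shut.
Start: joints at [-1.121, 0.241, 0.005, 1.335, 0, 1.571], TCP at [0.217, -0.45, 0.231] pointing down, gripper open.
Joint ranges: [-2.72, 2.72], [-1.05, 1.87], [-1.09, 1.28], [-1.99, 2.15], [-1.42, 1.44], [-3.14, 3.14]. Speed limits (rad/s): [2.79, 2.79, 3.14, 3.14, 3.14, 3.14].

## Interface

Orientations are given as a unit quaternion [x, y, z, w].
In Python, from workcell import bot gives the robot as it stands. The module is installed in compiled form; this text tells all that it offers.
- The arm moves only by the tool jog_arm, never from a script. Its argument "deltas" is a list of rows, each an object with "fingers": the opening, from 0 (shut) to 1 (fully open); "delta_pos": the shift along the tool's x, y, z normalised to -1 to 1, where 1 is 300 mm, a list of three; "yaw": the turn about the tool's z normalised to -1 to 1, where 1 is pi/4 rad. A call has 1 to 12 rows; each row is the pose to reach, as a shift and turn from the pose commanded when the call began, along the tool's axes at that moment; what a row does not reach only later rows make up. A row lasts 1/10 s, in which the tool goes at most 50 mm and 8.59 degrees, less where a joint would pass 70% of its speed; a pose out of reach is approached as far as the arm can. A call with a number of a shift or a turn outside -1 to 1 is refused whole. A call with a gripper value outside its range is refused whole. The fingers move at their own pace and stop on an object; the grip force is fixed at half the most. Time passes only in rows, so rows that repeat a pose let the fingers close. It gives the time, the measured TCP pose, the force, the opening and the grip force at its end, in the units of the state.
- bot.get_obs(): the state, without advancing time (a new reading comes with each control period).
- bot.camera(name): name is "scene" or "side" or "wrist"; returns a dict with "image" (400x640x3 uint8, red, green, blue), "range_z" (400x640 float32, m along the optical axis (not along the pixel's ray), 0 where there is no reading), "fx", "fy", "cx", "cy" (pixels), "distortion" ([k1, k2, p1, p2, k3] as OpenCV has them; the pictures are not rectified), "rvec" (rotation vector, rad) and "tvec" (3), from world to camera coordinates, as OpenCV has them. Camera axes: x right, y down, z forward; pixel columns grow to the right and rows downward; lengths in m; the calibration is good to about 2 mm. A picture is of the moment at which its call begins.
- bot.job_done(): hands the job in; it is judged then, once.
The state is a dict: "clock": time; "joint_pos": joint angles; "joint_vel": joint speeds; "tau": joint torques, N m; "eef_pos": TCP position; "tool_rot": TCP orientation; "ft_force": force on the tool from outside, world axes, zero at the start; "ft_torque": the same for the moment, N m; "grip_width": finger opening in m; "grasp_force": force on a finger pad.
Only numpy, scipy, OpenCV 4.12 (cv2) and the standard library are available. Lean on these libraries where they do the work, as an engineer would, in place of code of your own. Each camera call takes 0.05 s, during which the arm holds its last target. There are 200 camera calls.

## Working session

There is one attempt and no reset: what is moved stays moved. The work goes in short steps, Python scripts to look and compute and a tool call to move; the robot and the scene stay as the last step left them, time stands still between calls to the robot, and variables do not carry over. Pictures are saved under pics/ and viewed, at most 10 in all, crops included, and the job is handed in when it is done.

Besides the shell and the picture viewer there is one more tool, called by a JSON object that holds its "name" and its "arguments", one argument or row to a line. jog_arm: Moves the arm, as the interface text tells. Scaled input: -1 to 1 covers 300 mm each way for a shift and pi/4 rad each way for a turn. Its arguments: {"type":"object","properties":{"deltas":{"type":"array","items":{"type":"object","properties":{"fingers":{"type":"number"},"delta_pos":{"type":"array","items":{"type":"number"}},"yaw":{"type":"number"}}}}},"required":["deltas"]}

```bash
mkdir -p pics; cat > h.py <<'E'
import numpy as np, cv2
from workcell import bot
def shot(n, f):
    c=bot.camera(n); np.savez(''+f+'.npz',**c); cv2.imwrite('pics/'+f+'.png',c['image'][:,:,::-1]); return c
def load(f): return dict(np.load(''+f+'.npz'))
def cloud(c):
    K=np.array([[c['fx'],0,c['cx']],[0,c['fy'],c['cy']],[0,0,1.]])
    v,u=np.mgrid[0:400,0:640]
    p=cv2.undistortPoints(np.stack([u,v],-1).reshape(-1,1,2).astype(float),K,c['distortion']).reshape(400,640,2)
    z=c['range_z'].astype(float); P=np.dstack([p*z[...,None],z]); R=cv2.Rodrigues(c['rvec'])[0]
    W=(P-c['tvec'].reshape(3))@R; W[z==0]=np.nan; return W
def proj(c,X):
    K=np.array([[c['fx'],0,c['cx']],[0,c['fy'],c['cy']],[0,0,1.]])
    return cv2.projectPoints(np.array(X,float).reshape(-1,3),c['rvec'],c['tvec'],K,c['distortion'])[0].reshape(-1,2)
E
python3 - <<'E'
from h import *
for n in ['scene','side','wrist']:
    c=shot(n,n+'0'); W=cloud(c); R=cv2.Rodrigues(c['rvec'])[0]; print(n,-R.T@c['tvec'].reshape(3),c['fx'])
o=bot.get_obs(); print(o)
E
```

```text
scene [1.01220082 0.85567746 0.8329538 ] 445.4951963060763
side [0.43918001 1.01347823 0.83015079] 443.17127271366184
wrist [ 0.27645924 -0.42136135  0.37241071] 293.58479529662355
{'clock': 0.15, 'joint_pos': array([-1.12101287e+00,  2.41248817e-01,  4.04952868e-03,  1.33519835e+00,
       -1.42198573e-05,  1.57080374e+00]), 'joint_vel': array([-5.16528628e-04, -3.07440061e-04,  3.15189163e-03, -1.29226173e-03,
       -3.79598495e-04,  3.79401291e-05]), 'tau': array([-6.03600547e-04, -3.72634399e+01,  2.52639270e+01,  1.23487908e-02,
       -3.20040169e-05,  1.42787354e-05]), 'eef_pos': array([ 0.21717664, -0.44984843,  0.23061907]), 'tool_rot': array([ 9.74818770e-01,  2.22997141e-01, -1.85481027e-04, -7.78909245e-04]), 'ft_force': array([ 0.34884641,  0.30336947, -0.49383097]), 'ft_torque': array([ 0.00406464,  0.02995111, -0.03935706]), 'grasp_force': 0.0, 'grip_width': 0.08536018606534673}
```

View pics/scene0.png

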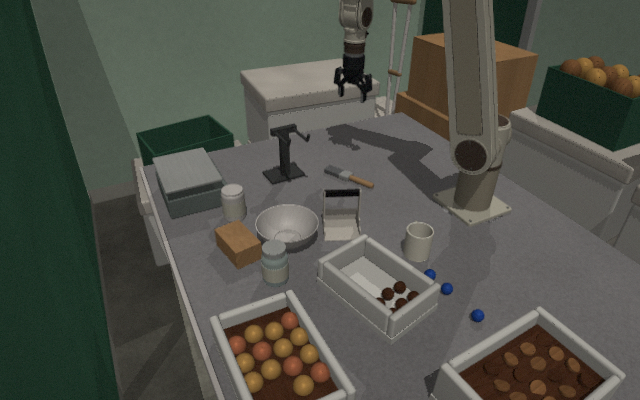

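View pics/side0.png

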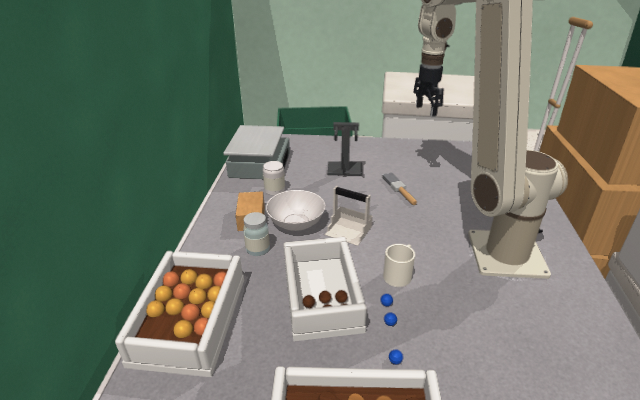

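The middle box, at scene (378,285), holds six dark round nuts and has an empty half, so it fits the foam box. The boxes at (280,360) with orange fruit and (540,370) with brown slices don't fit, and the blue balls near (440,285) are decoys. The scoop is at (341,215), the bowl at (287,230) and the bracket at (285,155). Next I'll measure these and check an enlarged crop.

```bash
cat > m.py <<'E'
from h import *
P=[];C=[]
for n in ['scene0','side0']:
    c=load(n); W=cloud(c); m=np.isfinite(W[...,0]); P.append(W[m]);C.append(c['image'][m])
P=np.vstack(P);C=np.vstack(C).astype(int)
s=load('side0');W=cloud(s); v=load('scene0');V=cloud(v)
def q(W,n,pts):
    for u,w in pts: print(n,(u,w),np.round(np.nanmedian(W[w-1:w+2,u-1:u+2].reshape(-1,3),0),3))
q(W,'side',[(352,195),(337,190),(367,199),(297,213),(346,127),(335,128),(357,128),(346,160),(323,243),(358,328),(399,250),(403,190),(256,215),(250,200),(274,168)])
q(V,'scene',[(341,193),(328,193),(357,193),(341,232),(287,212),(378,243),(435,290),(400,287),(388,294),(401,303),(414,296),(284,128),(303,137)])
# box rim: points z 80..90
def rect(sel,name):
    p=P[sel][:,:2].astype(np.float32); print(name,len(p),cv2.minAreaRect(p) if len(p)>4 else '')
z=P[:,2]
near=lambda x,y,r:(np.hypot(P[:,0]-x,P[:,1]-y)<r)
np.savez('pc.npz',P=P,C=C)
# bird's-eye height map
E
python3 m.py
python3 - <<'E'
import sys; sys.path.insert(0,'.')
import numpy as np,cv2
d=np.load('pc.npz');P,C=d['P'],d['C']
# top view, 1 px=1.25mm ; x 0.15..0.85 up->rows ; y -0.45..0.45 
s=800
o=np.argsort(P[:,2]);P=P[o];C=C[o]
k=(P[:,0]>.2)&(P[:,0]<.8)&(P[:,1]>-.4)&(P[:,1]<.4)&(P[:,2]<.3)
P=P[k];C=C[k]
im=np.zeros((480,640,3),np.uint8)
r=((.8-P[:,0])*s).astype(int).clip(0,479);c=((.4-P[:,1])*s).astype(int).clip(0,639)
im[r,c]=C[:,::-1]
for i in range(-3,4):cv2.putText(im,str(i),(int((.4-i*.1)*s),475),0,.4,(0,255,255));
for i in range(3,8):cv2.putText(im,str(i),(0,int((.8-i*.1)*s)),0,.4,(0,255,255))
a=cv2.imread('pics/side0.png')[110:340,220:440]
cv2.imwrite('pics/top.png',im);cv2.imwrite('pics/crop.png',cv2.resize(a,None,fx=2.6,fy=2.6,interpolation=3))
E
```

```text
side (352, 195) [ 0.454 -0.075  0.127]
side (337, 190) [ 0.499 -0.094  0.13 ]
side (367, 199) [ 0.41  -0.055  0.128]
side (297, 213) [ 0.629 -0.139  0.007]
side (346, 127) [ 0.489 -0.425  0.184]
side (335, 128) [ 0.526 -0.416  0.186]
side (357, 128) [ 0.45  -0.417  0.186]
side (346, 160) [ 0.486 -0.424  0.052]
side (323, 243) [0.524 0.094 0.08 ]
side (358, 328) [0.422 0.322 0.018]
side (399, 250) [0.321 0.088 0.064]
side (403, 190) [ 0.283 -0.288  0.017]
side (256, 215) [0.72  0.021 0.109]
side (250, 200) [ 0.774 -0.124  0.059]
side (274, 168) [ 0.721 -0.262  0.1  ]
scene (341, 193) [ 0.459 -0.081  0.126]
scene (328, 193) [ 0.494 -0.095  0.129]
scene (357, 193) [ 0.417 -0.061  0.125]
scene (341, 232) [ 0.469 -0.057  0.004]
scene (287, 212) [ 0.594 -0.172  0.041]
scene (378, 243) [0.457 0.118 0.085]
scene (435, 290) [0.429 0.323 0.082]
scene (400, 287) [0.472 0.249 0.044]
scene (388, 294) [0.512 0.254 0.044]
scene (401, 303) [0.501 0.295 0.046]
scene (414, 296) [0.461 0.291 0.047]
scene (284, 128) [ 0.489 -0.424  0.194]
scene (303, 137) [ 0.455 -0.352  0.187]
```

View pics/top.png

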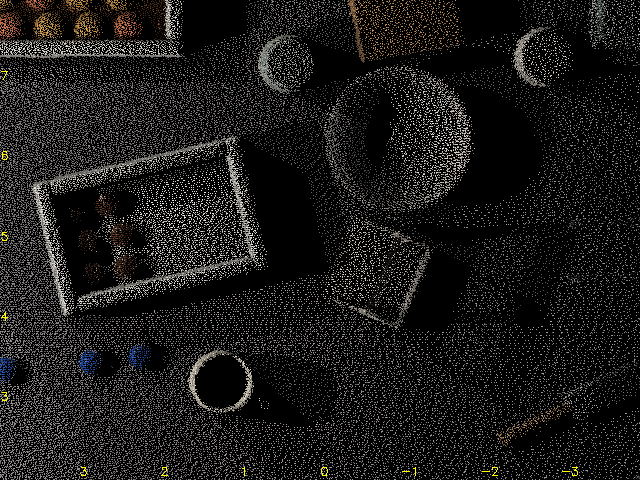

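View pics/crop.png

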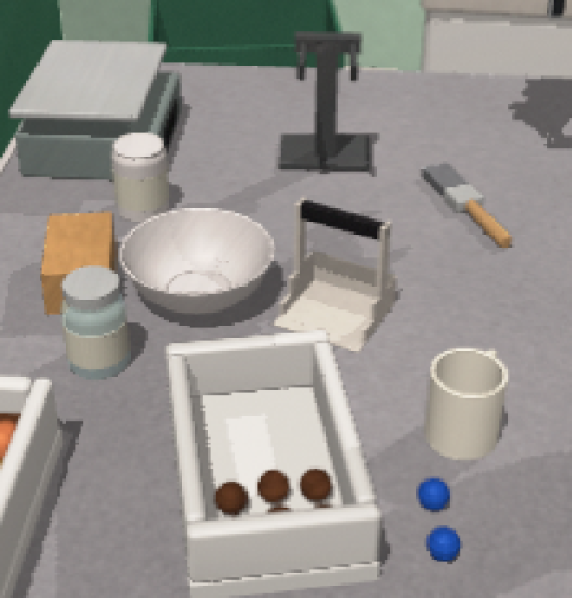

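The top view gives the following:
- **Foam box:** centre about (0.52, 0.21), long axis along roughly 103°, nuts at its +y end.
- **Bowl:** about (0.625, -0.095).
- **Scoop:** about (0.455, -0.075), facing roughly 66°.
- **Bracket:** about (0.49, -0.43), prongs pointing to +y.

The crop confirms the dark nuts in the middle box, with the blue balls outside it. Next I'll fit the poses precisely.

```bash
python3 - <<'E'
import numpy as np,cv2
from scipy.optimize import least_squares
d=np.load('pc.npz');P,C=d['P'],d['C']
def line(p,n):
    m=np.median(p,0);u=np.linalg.svd((p-p.mean(0))[:,:2])[2][0] if 0 else np.linalg.eigh(np.cov((p[:,:2]-p[:,:2].mean(0)).T))[1][:,1]
    t=(p[:,:2]-p[:,:2].mean(0))@u; lo,hi=np.percentile(t,[.5,99.5]); c=p[:,:2].mean(0)+u*(lo+hi)/2
    print(n,len(p),'mid',np.round(c,4),'ang',round(np.degrees(np.arctan2(u[1],u[0])),1),'len',round(hi-lo,3),'z',np.round(np.percentile(p[:,2],[5,50,95]),3))
dark=C.max(1)<60
k=(abs(P[:,0]-.455)<.09)&(abs(P[:,1]+.075)<.07)&(P[:,2]>.117)&(P[:,2]<.15)
line(P[k],'bar')
k=(abs(P[:,0]-.52)<.2)&(abs(P[:,1]-.21)<.16)&(P[:,2]>.078)&(P[:,2]<.095)&(P[:,0]>.38)&(P[:,0]<.65)
p=P[k][:,:2].astype(np.float32);
lab=p; print('box',cv2.minAreaRect(p))
k=(np.hypot(P[:,0]-.625,P[:,1]+.095)<.11)&(P[:,2]>.059)&(P[:,2]<.072)
p=P[k]; 
f=lambda q:np.hypot(p[:,0]-q[0],p[:,1]-q[1])-q[2]
r=least_squares(f,[.625,-.095,.09],loss='soft_l1',f_scale=.002);print('bowl',r.x)
k=(abs(P[:,0]-.49)<.09)&(P[:,1]>-.46)&(P[:,1]<-.28)&(P[:,2]>.165)&(P[:,2]<.23)
p=P[k]
for s in (-1,1):
    u=p[(s*(p[:,0]-.489)>.02)]; line(u,'prong')
    b=u[u[:,1]>u[:,1].max()-.015]; print(' tip',b.mean(0).round(3), u[:,1].max())
q=p[(abs(p[:,0]-.489)<.015)&(p[:,1]<-.40)];print('post',q.min(0),q.max(0))
k=(abs(P[:,0]-.49)<.1)&(P[:,1]>-.53)&(P[:,1]<-.3)&(P[:,2]>.004)&(P[:,2]<.02)&dark
print('base',k.sum(),cv2.minAreaRect(P[k][:,:2].astype(np.float32)))
for n,(x,y) in dict(jar=(.72,.04),mug=(.32,.13)).items():
    k=(np.hypot(P[:,0]-x,P[:,1]-y)<.06)&(P[:,2]>.08);print(n,P[k].min(0),P[k].max(0))
E
```

```text
bar 541 mid [ 0.4566 -0.0796] ang 157.2 len 0.11 z [0.119 0.129 0.137]
box ((0.5174634456634521, 0.21066217124462128), (0.17218327522277832, 0.2691355049610138), 12.858325958251953)
bowl [ 0.62658366 -0.09739115  0.08895882]
prong 208 mid [ 0.4553 -0.3782] ang 92.5 len 0.137 z [0.178 0.188 0.207]
 tip [ 0.452 -0.317  0.199] -0.3089059303008081
prong 231 mid [ 0.5222 -0.3749] ang 91.7 len 0.131 z [0.177 0.189 0.205]
 tip [ 0.52  -0.316  0.198] -0.30846689448361125
post [ 0.47418712 -0.44698364  0.16509214] [ 0.50391403 -0.41550117  0.19751219]
base 473 ((0.49140360951423645, -0.4442561864852905), (0.13333112001419067, 0.0948617085814476), 1.6213245391845703)
jar [0.6861414  0.00860677 0.08021066] [0.75383269 0.07496201 0.11405596]
mug [0.28330119 0.08250277 0.08017289] [0.36190249 0.16517736 0.08923726]
```

```bash
cat >> h.py <<'E'
from scipy.spatial.transform import Rotation as Ro
def st():
    o=bot.get_obs(); R=Ro.from_quat(o['tool_rot']).as_matrix(); y=R[:,1]
    return o,R,np.degrees(np.arctan2(y[1],y[0]))
def to(x,y,z,phi=None):
    o,R,f=st(); d=R.T@(np.array([x,y,z])-o['eef_pos'])/.3
    dy=0 if phi is None else -((phi-f+180)%360-180)/45
    print('t',round(o['clock'],2),'p',o['eef_pos'].round(4),'phi',round(f,1),'j6',round(np.degrees(o['joint_pos'][5]),1),'F',o['ft_force'].round(1),'w',round(o['grip_width'],4),'-> d',d.round(3),'yaw',round(dy,3))
E
python3 -c "
from h import *
to(.455,-.082,.20,67.2)"
```

```text
t 0.15 p [ 0.2172 -0.4498  0.2306] phi -64.2 j6 90.0 F [ 0.3  0.3 -0.5] w 0.0854 -> d [ 1.247 -0.759  0.103] yaw -2.921
```

{"name": "jog_arm", "arguments": {
  "deltas": [
    {"delta_pos": [0.3, -0.15, 0], "yaw": -0.5, "fingers": 1},
    {"delta_pos": [0.5, -0.3, 0], "yaw": -1, "fingers": 1},
    {"delta_pos": [0.7, -0.5, 0], "yaw": -1, "fingers": 1},
    {"delta_pos": [0.9, -0.6, 0], "yaw": -1, "fingers": 1},
    {"delta_pos": [0.9, -0.6, 0], "yaw": -1, "fingers": 1},
    {"delta_pos": [0.9, -0.6, 0], "yaw": -1, "fingers": 1},
    {"delta_pos": [0.9, -0.6, 0], "yaw": -1, "fingers": 1}
  ]
}}

```text
clock: 0.85
eef_pos: [0.3832, -0.1677, 0.2312]
tool_rot: [0.814, 0.581, 0.0, -0.0]
ft_force: [0.0, -0.6, 0.9]
grip_width: 0.0853
grasp_force: 0.0
```

```bash
python3 -c "
from h import *
to(.455,-.082,.20,67.2)"
```

```text
t 0.85 p [ 0.3832 -0.1677  0.2312] phi -19.0 j6 85.3 F [ 0.  -0.6  0.9] w 0.0853 -> d [0.348 0.133 0.104] yaw -1.915
```

{"name": "jog_arm", "arguments": {
  "deltas": [
    {"delta_pos": [0.15, 0.06, 0.05], "yaw": -0.2, "fingers": 1},
    {"delta_pos": [0.3, 0.11, 0.1], "yaw": -0.4, "fingers": 1},
    {"delta_pos": [0.348, 0.133, 0.104], "yaw": -0.6, "fingers": 1},
    {"delta_pos": [0.348, 0.133, 0.104], "yaw": -0.8, "fingers": 1},
    {"delta_pos": [0.348, 0.133, 0.104], "yaw": -1, "fingers": 1},
    {"delta_pos": [0.348, 0.133, 0.104], "yaw": -1, "fingers": 1}
  ]
}}

```text
clock: 1.45
eef_pos: [0.4542, -0.0848, 0.1996]
tool_rot: [0.53, 0.848, -0.0, -0.001]
ft_force: [-0.6, -0.2, 0.5]
grip_width: 0.0851
grasp_force: 0.0
```

{"name": "jog_arm", "arguments": {
  "deltas": [
    {"delta_pos": [0, 0, 0], "yaw": -0.2, "fingers": 1},
    {"delta_pos": [0, 0, 0], "yaw": -0.4, "fingers": 1},
    {"delta_pos": [0, 0, 0], "yaw": -0.6, "fingers": 1},
    {"delta_pos": [0, 0, 0], "yaw": -0.8, "fingers": 1},
    {"delta_pos": [0, 0, 0], "yaw": -0.915, "fingers": 1},
    {"delta_pos": [0, 0, 0], "yaw": -0.915, "fingers": 1},
    {"delta_pos": [0, 0, 0], "yaw": -0.915, "fingers": 1}
  ]
}}

```text
clock: 2.15
eef_pos: [0.4542, -0.0853, 0.1999]
tool_rot: [0.201, 0.98, -0.0, -0.0]
ft_force: [-0.8, 0.8, 0.5]
grip_width: 0.0853
grasp_force: 0.0
```

```bash
python3 -c "
from h import *
to(.455,-.082,.106,67.2)
c=shot('wrist','w1');W=cloud(c)
k=(W[...,2]>.12)&(W[...,2]<.15)&(abs(W[...,0]-.455)<.08)&(abs(W[...,1]+.08)<.07)&(c['image'].max(2)<70)
p=W[k][:,:2];m=p.mean(0);u=np.linalg.eigh(np.cov((p-m).T))[1][:,1];t=(p-m)@u;n=(p-m)@np.array([-u[1],u[0]])
print(len(p),m+u*(t.min()+t.max())/2,np.ptp(t),np.ptp(n),np.degrees(np.arctan2(u[1],u[0])),np.median(W[k][:,2]))
"
```

```text
t 2.15 p [ 0.4542 -0.0853  0.1999] phi 66.8 j6 12.6 F [-0.8  0.8  0.5] w 0.0853 -> d [0.002 0.011 0.313] yaw -0.009
1814 [ 0.45633481 -0.08458553] 0.09936014843852237 0.012200631681830061 156.92742455313612 0.13429172854168203
```

View pics/w1.png

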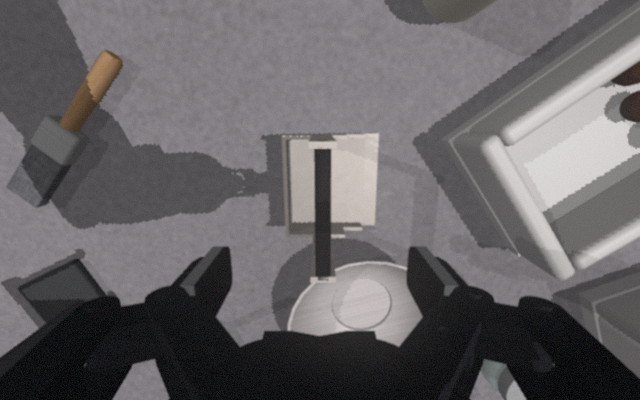

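{"name": "jog_arm", "arguments": {
  "deltas": [
    {"delta_pos": [-0.005, 0.005, 0.1], "yaw": 0, "fingers": 1},
    {"delta_pos": [-0.005, 0.005, 0.2], "yaw": 0, "fingers": 1},
    {"delta_pos": [-0.005, 0.005, 0.28], "yaw": 0, "fingers": 1},
    {"delta_pos": [-0.005, 0.005, 0.313], "yaw": 0, "fingers": 1},
    {"delta_pos": [-0.005, 0.005, 0.313], "yaw": 0, "fingers": 0.3},
    {"delta_pos": [-0.005, 0.005, 0.313], "yaw": 0, "fingers": 0},
    {"delta_pos": [-0.005, 0.005, 0.313], "yaw": 0, "fingers": 0},
    {"delta_pos": [-0.005, 0.005, 0.313], "yaw": 0, "fingers": 0},
    {"delta_pos": [-0.005, 0.005, 0.313], "yaw": 0, "fingers": 0},
    {"delta_pos": [-0.005, 0.005, 0.313], "yaw": 0, "fingers": 0},
    {"delta_pos": [-0.005, 0.005, 0.313], "yaw": 0, "fingers": 0}
  ]
}}

```text
clock: 3.3
eef_pos: [0.4573, -0.0844, 0.1071]
tool_rot: [0.2, 0.98, 0.0, 0.001]
ft_force: [0.2, 1.2, 4.8]
grip_width: 0.0111
grasp_force: 60.6
```

```bash
python3 -c "
from h import *
print(bot.get_obs()['grasp_force'])
to(.4563,-.0846,.23,66.9)
b=np.array([.5175,.2107]);a=np.radians(102.86);ux=np.array([np.cos(a),np.sin(a)])
for s in (-.062,.0,.044): print(s,b+ux*s)
to(*(b-ux*.062),.24,102.86)"
```

```text
60.63442647457123
t 3.3 p [ 0.4573 -0.0844  0.1071] phi 67.0 j6 12.6 F [0.2 1.2 4.8] w 0.0111 -> d [ 0.002 -0.001 -0.41 ] yaw 0.001
-0.062 [0.53129931 0.15025516]
0.0 [0.5175 0.2107]
0.044 [0.50770694 0.25359634]
t 3.3 p [ 0.4573 -0.0844  0.1071] phi 67.0 j6 12.6 F [0.2 1.2 4.8] w 0.0111 -> d [ 0.078  0.817 -0.442] yaw -0.798
```

{"name": "jog_arm", "arguments": {
  "deltas": [
    {"delta_pos": [0, 0, -0.06], "yaw": 0, "fingers": 0},
    {"delta_pos": [0, 0, -0.16], "yaw": 0, "fingers": 0},
    {"delta_pos": [0, 0, -0.29], "yaw": 0, "fingers": 0},
    {"delta_pos": [0, 0.05, -0.4], "yaw": -0.1, "fingers": 0},
    {"delta_pos": [0.02, 0.2, -0.442], "yaw": -0.27, "fingers": 0},
    {"delta_pos": [0.04, 0.35, -0.442], "yaw": -0.44, "fingers": 0},
    {"delta_pos": [0.06, 0.5, -0.442], "yaw": -0.61, "fingers": 0},
    {"delta_pos": [0.078, 0.64, -0.442], "yaw": -0.75, "fingers": 0},
    {"delta_pos": [0.078, 0.76, -0.442], "yaw": -0.798, "fingers": 0},
    {"delta_pos": [0.078, 0.817, -0.442], "yaw": -0.798, "fingers": 0},
    {"delta_pos": [0.078, 0.817, -0.442], "yaw": -0.798, "fingers": 0}
  ]
}}

```text
clock: 4.4
eef_pos: [0.5306, 0.1523, 0.2371]
tool_rot: [-0.114, 0.994, -0.0, -0.001]
ft_force: [0.1, -1.1, -2.6]
grip_width: 0.0113
grasp_force: 59.6
```

```bash
python3 -c "
from h import *
to(.5313,.1503,.129,102.86)
c=shot('wrist','w2');W=cloud(c)
k=(W[...,2]>.078)&(W[...,2]<.092)&(W[...,1]>.05)&(abs(W[...,0]-.51)<.16)
print(cv2.minAreaRect(W[k][:,:2].astype(np.float32)))
c=shot('side','s2')
cv2.imwrite('pics/ws.png',np.vstack([cv2.resize(c['image'][120:345,200:450],(500,450)),cv2.resize(load('w2')['image'],(500,150))])[:,:,::-1])
"
```

```text
t 4.4 p [0.5306 0.1523 0.2371] phi 103.1 j6 3.0 F [ 0.1 -1.1 -2.6] w 0.0113 -> d [-0.002 -0.007  0.36 ] yaw 0.004
((0.5060646533966064, 0.2874871492385864), (0.19344308972358704, 0.4367676079273224), 7.3657941818237305)
```

View pics/w2.png

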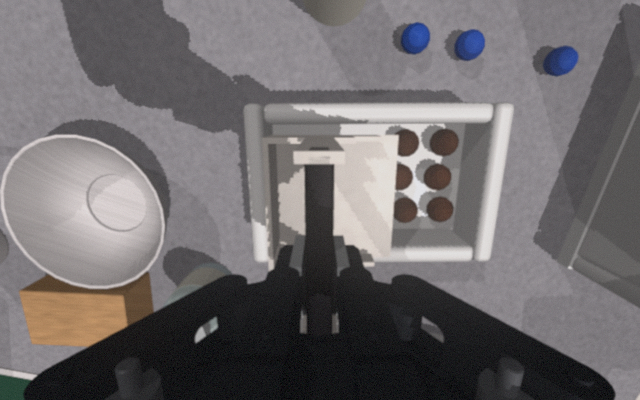

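```bash
python3 -c "
from h import *
a=np.radians(102.86);ux=np.array([np.cos(a),np.sin(a)]);uy=np.array([-ux[1],ux[0]])
b=np.array([.5175,.2107])
W=cloud(load('w2')).reshape(-1,3);W=W[np.isfinite(W[:,0])]
q=np.c_[(W[:,:2]-b)@ux,(W[:,:2]-b)@uy,W[:,2]]
k=(q[:,2]>.08)&(q[:,2]<.09)&(abs(q[:,0])<.15)&(abs(q[:,1])<.1)
for n,s in dict(ymin=(q[:,1]<-.05)&(q[:,0]>0),ymax=(q[:,1]>.05)&(q[:,0]>.0),xmax=(q[:,0]>.1)&(abs(q[:,1])<.05)).items():
    r=q[k&s]; print(n,len(r),np.percentile(r[:,:2],[2,50,98],axis=0).round(4).tolist())
k=(q[:,2]>.125)&(q[:,2]<.145)&(abs(q[:,1])<.1)&(q[:,0]>-.06)&(q[:,0]<.05)
print('pan',k.sum(),np.percentile(q[k],[1,50,99],axis=0).round(4).tolist())
k=(q[:,2]>.04)&(q[:,2]<.06)&(q[:,0]>.02)&(q[:,0]<.1)&(abs(q[:,1])<.06)
print('nuts',np.percentile(q[k],[1,50,99],axis=0).round(4).tolist())
o=bot.get_obs();e=(o['eef_pos'][:2]-b);print('tcp',e@ux,e@uy)
"
```

```text
ymin 1706 [[0.0094, -0.0811], [0.0756, -0.0709], [0.1266, -0.0524]]
ymax 2771 [[0.0029, 0.0536], [0.0702, 0.0752], [0.1255, 0.0846]]
xmax 1668 [[0.1109, -0.048], [0.1178, 0.0033], [0.1278, 0.0488]]
pan 6499 [[-0.0475, -0.0493, 0.1303], [-0.0191, 0.0064, 0.1323], [0.0042, 0.0573, 0.1358]]
nuts [[0.0279, -0.0472, 0.0401], [0.0701, 0.0072, 0.046], [0.0962, 0.057, 0.0501]]
tcp -0.06210567957623484 0.0014480109688127494
```

{"name": "jog_arm", "arguments": {
  "deltas": [
    {"delta_pos": [-0.007, 0, 0.1], "yaw": 0, "fingers": 0},
    {"delta_pos": [-0.007, 0, 0.2], "yaw": 0, "fingers": 0},
    {"delta_pos": [-0.007, 0, 0.28], "yaw": 0, "fingers": 0},
    {"delta_pos": [-0.007, 0, 0.33], "yaw": 0, "fingers": 0},
    {"delta_pos": [-0.007, 0, 0.355], "yaw": 0, "fingers": 0},
    {"delta_pos": [-0.007, 0, 0.36], "yaw": 0, "fingers": 0},
    {"delta_pos": [-0.007, 0, 0.36], "yaw": 0, "fingers": 0}
  ]
}}

```text
clock: 5.2
eef_pos: [0.5331, 0.15, 0.1314]
tool_rot: [-0.111, 0.994, -0.0, 0.0]
ft_force: [1.4, 0.0, -3.3]
grip_width: 0.0109
grasp_force: 59.6
```

{"name": "jog_arm", "arguments": {
  "deltas": [
    {"delta_pos": [0, 0, 0.006], "yaw": 0, "fingers": 0},
    {"delta_pos": [0, 0, 0.01], "yaw": 0, "fingers": 0},
    {"delta_pos": [0, 0, 0.01], "yaw": 0, "fingers": 0}
  ]
}}

```text
clock: 5.5
eef_pos: [0.533, 0.1507, 0.1282]
tool_rot: [-0.112, 0.994, 0.0, 0.0]
ft_force: [0.3, 0.6, -2.4]
grip_width: 0.011
grasp_force: 59.6
```

```bash
python3 -c "
from h import *
for i in range(2): to(.5313,.1503,.127,102.86)"
```

```text
t 5.5 p [0.533  0.1507 0.1282] phi 102.9 j6 2.9 F [ 0.3  0.6 -2.4] w 0.011 -> d [ 0.006 -0.     0.004] yaw 0.0
t 5.5 p [0.533  0.1507 0.1282] phi 102.9 j6 2.9 F [ 0.3  0.6 -2.4] w 0.011 -> d [ 0.006 -0.     0.004] yaw 0.0
```

{"name": "jog_arm", "arguments": {
  "deltas": [
    {"delta_pos": [0, 0, 0.006], "yaw": 0, "fingers": 0},
    {"delta_pos": [0, 0.04, 0.006], "yaw": 0, "fingers": 0},
    {"delta_pos": [0, 0.08, 0.006], "yaw": 0, "fingers": 0},
    {"delta_pos": [0, 0.12, 0.006], "yaw": 0, "fingers": 0},
    {"delta_pos": [0, 0.16, 0.006], "yaw": 0, "fingers": 0},
    {"delta_pos": [0, 0.2, 0.006], "yaw": 0, "fingers": 0},
    {"delta_pos": [0, 0.24, 0.006], "yaw": 0, "fingers": 0},
    {"delta_pos": [0, 0.28, 0.006], "yaw": 0, "fingers": 0},
    {"delta_pos": [0, 0.31, 0.006], "yaw": 0, "fingers": 0},
    {"delta_pos": [0, 0.33, 0.006], "yaw": 0, "fingers": 0}
  ]
}}

```text
clock: 6.5
eef_pos: [0.511, 0.2471, 0.127]
tool_rot: [-0.112, 0.994, -0.001, 0.001]
ft_force: [0.5, -18.0, 40.0]
grip_width: 0.011
grasp_force: 67.8
```

```bash
python3 -c "
from h import *
to(.5313,.1503,.127,102.86)
c=shot('scene','sc3');a=c['image'][220:340,300:450];w=shot('wrist','w3')['image']
cv2.imwrite('pics/c3.png',np.hstack([cv2.resize(a,(500,400)),cv2.resize(w[60:300,200:560],(300,400))])[:,:,::-1])"
```

```text
t 6.5 p [0.511  0.2471 0.127 ] phi 102.8 j6 13.0 F [  0.5 -18.   40. ] w 0.011 -> d [ 0.006 -0.33   0.001] yaw -0.0
```

View pics/c3.png

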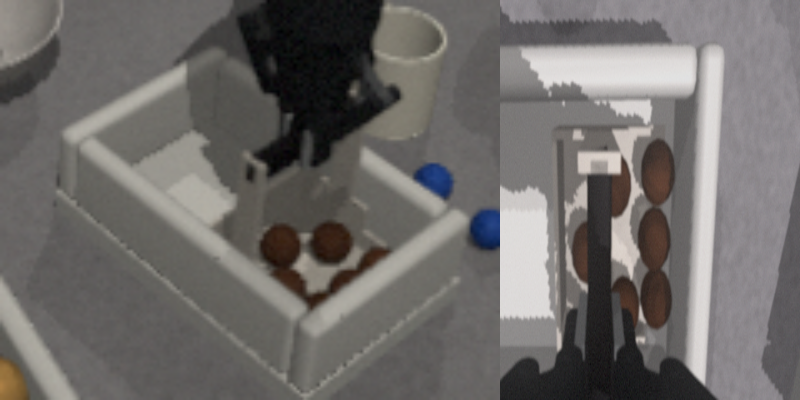

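Three nuts sit well back on the pan, at crop positions (580,250), (617,185) and (625,300). The other three are between the lip and the end wall, around column 655. I'll push a little further and then draw back gently.

{"name": "jog_arm", "arguments": {
  "deltas": [
    {"delta_pos": [0, 0, -0.004], "yaw": 0, "fingers": 0},
    {"delta_pos": [0, 0.01, -0.004], "yaw": 0, "fingers": 0},
    {"delta_pos": [0, 0.02, -0.004], "yaw": 0, "fingers": 0},
    {"delta_pos": [0, 0.025, -0.004], "yaw": 0, "fingers": 0}
  ]
}}

```text
clock: 7.0
eef_pos: [0.5087, 0.254, 0.1272]
tool_rot: [-0.112, 0.994, -0.001, -0.0]
ft_force: [0.1, -5.8, 6.9]
grip_width: 0.0112
grasp_force: 60.9
```

```bash
python3 -c "
from h import *
to(.5313,.1503,.127,102.86)
a=np.radians(102.86);ux=np.array([np.cos(a),np.sin(a)]);print((bot.get_obs()['eef_pos'][:2]-[.5175,.2107])@ux)
for n in ('w3',None):
    c=load(n) if n else shot('wrist','w4')
    W=cloud(c);im=c['image'].astype(int)
    m=((im[...,0]-im[...,2]>20)&(im[...,0]<130)&(abs(W[...,0]-.5)<.12)&(W[...,1]>.1)&(W[...,1]<.36)&(W[...,2]>.02)&(W[...,2]<.085)).astype(np.uint8)
    m=cv2.erode(m,np.ones((3,3)))
    k,l,s,ce=cv2.connectedComponentsWithStats(m)
    for i in range(1,k):
        if s[i,4]>40:
            p=W[l==i];q=np.nanpercentile(p,95,0);d=(np.nanmean(p,0)[:2]-[.5175,.2107]);print(ce[i].round(),s[i,4],'bx,by',(d@ux).round(3),(d@[-ux[1],ux[0]]).round(3),'top',q[2].round(3))
"
```

```text
t 7.0 p [0.5087 0.254  0.1272] phi 102.8 j6 13.7 F [ 0.1 -5.8  6.9] w 0.0112 -> d [ 0.004 -0.354  0.001] yaw -0.001
0.04419672223573726
[390. 168.] 552 bx,by 0.09 0.032 top 0.054
[345. 174.] 392 bx,by 0.057 0.027 top 0.053
[387. 204.] 624 bx,by 0.09 0.003 top 0.053
[298. 214.] 247 bx,by 0.022 -0.004 top 0.054
[388. 242.] 421 bx,by 0.093 -0.028 top 0.053
[355. 240.] 226 bx,by 0.067 -0.027 top 0.052
[345. 169.] 270 bx,by 0.063 0.032 top 0.053
[383. 170.] 557 bx,by 0.092 0.031 top 0.054
[382. 206.] 477 bx,by 0.093 0.003 top 0.052
[296. 214.] 395 bx,by 0.026 -0.003 top 0.054
[351. 239.] 118 bx,by 0.07 -0.025 top 0.052
[378. 248.] 484 bx,by 0.091 -0.032 top 0.053
```

{"name": "jog_arm", "arguments": {
  "deltas": [
    {"delta_pos": [0, -0.003, -0.004], "yaw": 0, "fingers": 0},
    {"delta_pos": [0, -0.01, -0.004], "yaw": 0, "fingers": 0},
    {"delta_pos": [0, -0.02, -0.004], "yaw": 0, "fingers": 0},
    {"delta_pos": [0, -0.035, -0.004], "yaw": 0, "fingers": 0},
    {"delta_pos": [0, -0.055, -0.004], "yaw": 0, "fingers": 0},
    {"delta_pos": [0, -0.08, -0.004], "yaw": 0, "fingers": 0},
    {"delta_pos": [0, -0.11, -0.004], "yaw": 0, "fingers": 0},
    {"delta_pos": [0, -0.143, -0.004], "yaw": 0, "fingers": 0},
    {"delta_pos": [0, -0.18, -0.004], "yaw": 0, "fingers": 0},
    {"delta_pos": [0, -0.217, -0.004], "yaw": 0, "fingers": 0},
    {"delta_pos": [0, -0.25, -0.004], "yaw": 0, "fingers": 0},
    {"delta_pos": [0, -0.267, -0.004], "yaw": 0, "fingers": 0}
  ]
}}

```text
clock: 8.25
eef_pos: [0.5272, 0.175, 0.1285]
tool_rot: [-0.111, 0.994, -0.0, 0.0]
ft_force: [0.2, -0.4, -4.2]
grip_width: 0.0109
grasp_force: 59.6
```

{"name": "jog_arm", "arguments": {
  "deltas": [
    {"delta_pos": [0, 0.067, 0], "yaw": 0, "fingers": 0},
    {"delta_pos": [0, 0.123, 0], "yaw": 0, "fingers": 0},
    {"delta_pos": [0, 0.17, 0], "yaw": 0, "fingers": 0},
    {"delta_pos": [0, 0.207, 0], "yaw": 0, "fingers": 0},
    {"delta_pos": [0, 0.233, 0], "yaw": 0, "fingers": 0},
    {"delta_pos": [0, 0.25, 0], "yaw": 0, "fingers": 0},
    {"delta_pos": [0, 0.256, 0], "yaw": 0, "fingers": 0},
    {"delta_pos": [0, 0.256, 0], "yaw": 0, "fingers": 0}
  ]
}}

```text
clock: 9.05
eef_pos: [0.5104, 0.2477, 0.1289]
tool_rot: [-0.112, 0.994, -0.005, 0.001]
ft_force: [1.0, -10.1, 0.4]
grip_width: 0.0111
grasp_force: 62.0
```

```bash
cat > nuts.py <<'E'
from h import *
to(.5313,.1503,.127,102.86)
def nuts(c,origin,phi,zlo,zhi):
    a=np.radians(phi);ux=np.array([np.cos(a),np.sin(a)])
    W=cloud(c);im=c['image'].astype(int)
    m=((im[...,0]-im[...,2]>20)&(im[...,0]<130)&(W[...,2]>zlo)&(W[...,2]<zhi)&(np.hypot(W[...,0]-origin[0],W[...,1]-origin[1])<.16)).astype(np.uint8)
    m=cv2.erode(m,np.ones((3,3)))
    k,l,s,ce=cv2.connectedComponentsWithStats(m)
    for i in range(1,k):
        if s[i,4]>30:
            p=W[l==i];q=np.nanpercentile(p,95,0);d=(np.nanmean(p,0)[:2]-origin);print(ce[i].round(),s[i,4],'sx,sy',(d@ux).round(3),(d@[-ux[1],ux[0]]).round(3),'top',q[2].round(3))
E
python3 -c "
from nuts import *
o=bot.get_obs()['eef_pos'];nuts(shot('wrist','w5'),o[:2],102.8,.02,.085)
cv2.imwrite('pics/c5.png',load('w5')['image'][60:300,200:560,::-1])"
```

```text
t 9.05 p [0.5104 0.2477 0.1289] phi 102.8 j6 13.3 F [  1.  -10.1   0.4] w 0.0111 -> d [ 0.004 -0.332  0.009] yaw -0.001
[395. 144.] 554 sx,sy 0.055 0.052 top 0.054
[296. 177.] 199 sx,sy -0.019 0.028 top 0.056
[359. 206.] 634 sx,sy 0.03 0.004 top 0.054
[297. 215.] 266 sx,sy -0.018 -0.003 top 0.056
[349. 235.] 276 sx,sy 0.023 -0.021 top 0.054
[385. 243.] 559 sx,sy 0.052 -0.027 top 0.052
```

View pics/c5.png

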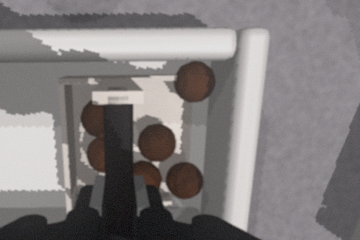

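{"name": "jog_arm", "arguments": {
  "deltas": [
    {"delta_pos": [0, -0.003, -0.002], "yaw": 0, "fingers": 0},
    {"delta_pos": [0, -0.01, -0.004], "yaw": 0, "fingers": 0},
    {"delta_pos": [0, -0.02, -0.004], "yaw": 0, "fingers": 0},
    {"delta_pos": [0, -0.035, -0.004], "yaw": 0, "fingers": 0},
    {"delta_pos": [0, -0.055, -0.004], "yaw": 0, "fingers": 0},
    {"delta_pos": [0, -0.08, -0.004], "yaw": 0, "fingers": 0},
    {"delta_pos": [0, -0.11, -0.004], "yaw": 0, "fingers": 0},
    {"delta_pos": [0, -0.143, -0.004], "yaw": 0, "fingers": 0},
    {"delta_pos": [0, -0.18, -0.004], "yaw": 0, "fingers": 0},
    {"delta_pos": [0, -0.217, -0.004], "yaw": 0, "fingers": 0},
    {"delta_pos": [0, -0.25, -0.004], "yaw": 0, "fingers": 0},
    {"delta_pos": [0, -0.267, -0.004], "yaw": 0, "fingers": 0}
  ]
}}

```text
clock: 10.3
eef_pos: [0.5279, 0.1718, 0.1296]
tool_rot: [-0.111, 0.994, -0.0, -0.0]
ft_force: [0.5, 0.6, -3.8]
grip_width: 0.0109
grasp_force: 59.6
```

{"name": "jog_arm", "arguments": {
  "deltas": [
    {"delta_pos": [0, 0.05, 0], "yaw": 0, "fingers": 0},
    {"delta_pos": [0, 0.087, 0], "yaw": 0, "fingers": 0},
    {"delta_pos": [0, 0.115, 0], "yaw": 0, "fingers": 0},
    {"delta_pos": [0, 0.135, 0], "yaw": 0, "fingers": 0},
    {"delta_pos": [0, 0.147, 0], "yaw": 0, "fingers": 0},
    {"delta_pos": [0, 0.152, 0], "yaw": 0, "fingers": 0},
    {"delta_pos": [0, 0.153, 0], "yaw": 0, "fingers": 0},
    {"delta_pos": [0, 0.153, 0], "yaw": 0, "fingers": 0}
  ]
}}

```text
clock: 11.1
eef_pos: [0.5175, 0.2177, 0.1296]
tool_rot: [-0.112, 0.994, -0.0, -0.0]
ft_force: [0.6, -0.3, -3.1]
grip_width: 0.0108
grasp_force: 59.5
```

```bash
python3 -c "
from nuts import *
o=bot.get_obs()['eef_pos'];nuts(shot('wrist','w6'),o[:2],102.8,.02,.085)"
```

```text
t 11.1 p [0.5175 0.2177 0.1296] phi 102.8 j6 10.0 F [ 0.6 -0.3 -3.1] w 0.0108 -> d [ 0.005 -0.229  0.009] yaw -0.0
[431. 142.] 564 sx,sy 0.083 0.053 top 0.051
[293. 180.] 289 sx,sy -0.02 0.025 top 0.056
[299. 196.] 41 sx,sy -0.015 0.012 top 0.055
[343. 212.] 423 sx,sy 0.018 -0.0 top 0.056
[296. 222.] 362 sx,sy -0.019 -0.009 top 0.057
[377. 249.] 431 sx,sy 0.047 -0.032 top 0.055
```

{"name": "jog_arm", "arguments": {
  "deltas": [
    {"delta_pos": [0, -0.003, 0], "yaw": 0, "fingers": 0},
    {"delta_pos": [0, -0.01, 0], "yaw": 0, "fingers": 0},
    {"delta_pos": [0, -0.022, 0], "yaw": 0, "fingers": 0},
    {"delta_pos": [0, -0.039, 0], "yaw": 0, "fingers": 0},
    {"delta_pos": [0, -0.061, 0], "yaw": 0, "fingers": 0},
    {"delta_pos": [0, -0.088, 0], "yaw": 0, "fingers": 0},
    {"delta_pos": [0, -0.12, 0], "yaw": 0, "fingers": 0},
    {"delta_pos": [0, -0.155, 0], "yaw": 0, "fingers": 0},
    {"delta_pos": [0, -0.19, 0], "yaw": 0, "fingers": 0}
  ]
}}

```text
clock: 12.05
eef_pos: [0.5303, 0.1612, 0.1296]
tool_rot: [-0.112, 0.994, -0.0, -0.0]
ft_force: [0.2, -0.1, -2.3]
grip_width: 0.011
grasp_force: 59.6
```

{"name": "jog_arm", "arguments": {
  "deltas": [
    {"delta_pos": [0, 0.1, 0], "yaw": 0, "fingers": 0},
    {"delta_pos": [0, 0.165, 0], "yaw": 0, "fingers": 0},
    {"delta_pos": [0, 0.2, 0], "yaw": 0, "fingers": 0},
    {"delta_pos": [0, 0.217, 0], "yaw": 0, "fingers": 0},
    {"delta_pos": [0, 0.22, 0], "yaw": 0, "fingers": 0},
    {"delta_pos": [0, 0.22, 0], "yaw": 0, "fingers": 0}
  ]
}}

```text
clock: 12.65
eef_pos: [0.5155, 0.2261, 0.1296]
tool_rot: [-0.112, 0.994, -0.0, -0.0]
ft_force: [-0.1, -0.2, -3.2]
grip_width: 0.0112
grasp_force: 59.6
```

```bash
python3 -c "
from nuts import *
o=bot.get_obs()['eef_pos'];nuts(shot('wrist','w7'),o[:2],102.8,.02,.085)
c=shot('side','s7');a=c['image'][215:345,260:400]
cv2.imwrite('pics/c7.png',np.hstack([cv2.resize(a,(430,400)),cv2.resize(load('w7')['image'][100:300,240:440],(370,400))])[:,:,::-1])"
```

```text
t 12.65 p [0.5155 0.2261 0.1296] phi 102.8 j6 10.9 F [-0.1 -0.2 -3.2] w 0.0112 -> d [ 0.005 -0.258  0.009] yaw -0.0
[419. 142.] 649 sx,sy 0.074 0.052 top 0.05
[375. 176.] 658 sx,sy 0.042 0.028 top 0.056
[416. 189.] 566 sx,sy 0.075 0.017 top 0.05
[343. 210.] 490 sx,sy 0.018 0.001 top 0.057
[410. 240.] 563 sx,sy 0.075 -0.026 top 0.05
[349. 240.] 52 sx,sy 0.024 -0.025 top 0.053
```

View pics/c7.png

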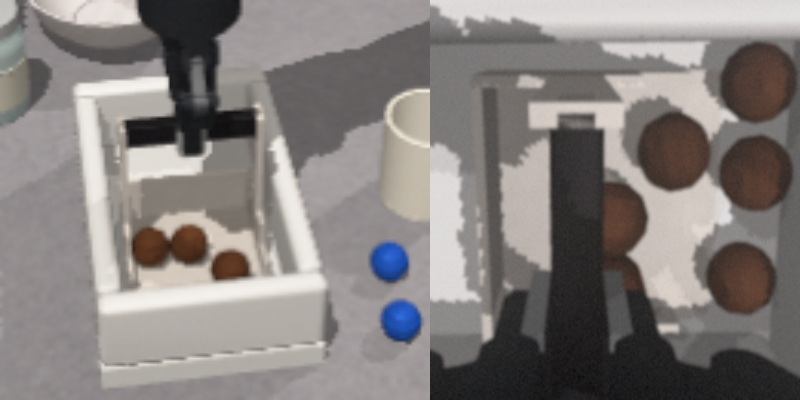

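Three nuts are on the pan now (right-hand crop (672,150), (620,220), (622,280)), but the sharp jerk bounced them forward. The other three are at the end wall. I'll scoop again slowly so the front row pushes the others back.

{"name": "jog_arm", "arguments": {
  "deltas": [
    {"delta_pos": [0, 0, 0.008], "yaw": 0, "fingers": 0},
    {"delta_pos": [0, 0.01, 0.009], "yaw": 0, "fingers": 0},
    {"delta_pos": [0, 0.025, 0.009], "yaw": 0, "fingers": 0},
    {"delta_pos": [0, 0.04, 0.009], "yaw": 0, "fingers": 0},
    {"delta_pos": [0, 0.055, 0.009], "yaw": 0, "fingers": 0},
    {"delta_pos": [0, 0.07, 0.009], "yaw": 0, "fingers": 0},
    {"delta_pos": [0, 0.085, 0.009], "yaw": 0, "fingers": 0},
    {"delta_pos": [0, 0.095, 0.009], "yaw": 0, "fingers": 0},
    {"delta_pos": [0, 0.095, 0.006], "yaw": 0, "fingers": 0}
  ]
}}

```text
clock: 13.65
eef_pos: [0.5115, 0.2494, 0.1299]
tool_rot: [-0.111, 0.994, -0.006, 0.003]
ft_force: [4.3, -14.7, 4.9]
grip_width: 0.0108
grasp_force: 65.6
```

```bash
python3 -c "
from nuts import *
o=bot.get_obs()['eef_pos'];nuts(shot('wrist','w8'),o[:2],102.8,.02,.085)"
```

```text
t 13.65 p [0.5115 0.2494 0.1299] phi 102.8 j6 13.6 F [  4.3 -14.7   4.9] w 0.0108 -> d [ 0.009 -0.337  0.014] yaw -0.002
[395. 141.] 567 sx,sy 0.054 0.053 top 0.055
[358. 176.] 648 sx,sy 0.028 0.028 top 0.055
[388. 192.] 593 sx,sy 0.052 0.014 top 0.053
[336. 211.] 80 sx,sy 0.012 -0.001 top 0.053
[384. 246.] 512 sx,sy 0.051 -0.031 top 0.053
```

{"name": "jog_arm", "arguments": {
  "deltas": [
    {"delta_pos": [0, -0.003, -0.002], "yaw": 0, "fingers": 0},
    {"delta_pos": [0, -0.01, -0.002], "yaw": 0, "fingers": 0},
    {"delta_pos": [0, -0.02, -0.002], "yaw": 0, "fingers": 0},
    {"delta_pos": [0, -0.035, -0.002], "yaw": 0, "fingers": 0},
    {"delta_pos": [0, -0.055, -0.002], "yaw": 0, "fingers": 0},
    {"delta_pos": [0, -0.08, -0.002], "yaw": 0, "fingers": 0},
    {"delta_pos": [0, -0.11, -0.002], "yaw": 0, "fingers": 0},
    {"delta_pos": [0, -0.14, -0.002], "yaw": 0, "fingers": 0},
    {"delta_pos": [0, -0.17, -0.002], "yaw": 0, "fingers": 0},
    {"delta_pos": [0, -0.19, -0.002], "yaw": 0, "fingers": 0},
    {"delta_pos": [0, -0.2, -0.002], "yaw": 0, "fingers": 0},
    {"delta_pos": [0, -0.2, -0.002], "yaw": 0, "fingers": 0}
  ]
}}

```text
clock: 14.9
eef_pos: [0.5226, 0.1955, 0.1284]
tool_rot: [-0.112, 0.994, 0.0, 0.0]
ft_force: [0.4, 0.7, -3.4]
grip_width: 0.0108
grasp_force: 59.7
```

```bash
python3 -c "
from nuts import *
o=bot.get_obs()['eef_pos'];nuts(shot('wrist','w9'),o[:2],102.8,.02,.085)
print('side');nuts(shot('side','s9'),o[:2],102.8,.02,.085)"
```

```text
t 14.9 p [0.5226 0.1955 0.1284] phi 102.8 j6 7.7 F [ 0.4  0.7 -3.4] w 0.0108 -> d [ 0.005 -0.153  0.005] yaw -0.001
[404. 143.] 666 sx,sy 0.062 0.052 top 0.054
[362. 176.] 655 sx,sy 0.032 0.028 top 0.055
[398. 194.] 655 sx,sy 0.06 0.013 top 0.054
[338. 209.] 190 sx,sy 0.015 0.002 top 0.054
[390. 246.] 557 sx,sy 0.057 -0.03 top 0.054
side
[313. 284.] 135 sx,sy 0.02 -0.02 top 0.054
[330. 294.] 155 sx,sy 0.057 0.017 top 0.053
[344. 297.] 75 sx,sy 0.071 0.049 top 0.053
[308. 299.] 65 sx,sy 0.068 -0.036 top 0.053
```

{"name": "jog_arm", "arguments": {
  "deltas": [
    {"delta_pos": [0, -0.003, 0], "yaw": 0, "fingers": 0},
    {"delta_pos": [0, -0.01, 0], "yaw": 0, "fingers": 0},
    {"delta_pos": [0, -0.02, 0], "yaw": 0, "fingers": 0},
    {"delta_pos": [0, -0.033, 0], "yaw": 0, "fingers": 0},
    {"delta_pos": [0, -0.05, 0], "yaw": 0, "fingers": 0},
    {"delta_pos": [0, -0.067, 0], "yaw": 0, "fingers": 0},
    {"delta_pos": [0, -0.084, 0], "yaw": 0, "fingers": 0},
    {"delta_pos": [0, -0.1, 0], "yaw": 0, "fingers": 0},
    {"delta_pos": [0, -0.115, 0], "yaw": 0, "fingers": 0},
    {"delta_pos": [0, -0.125, 0], "yaw": 0, "fingers": 0},
    {"delta_pos": [0, -0.132, 0], "yaw": 0, "fingers": 0},
    {"delta_pos": [0, -0.134, 0], "yaw": 0, "fingers": 0}
  ]
}}

```text
clock: 16.2
eef_pos: [0.5315, 0.1565, 0.1284]
tool_rot: [-0.112, 0.994, 0.0, 0.0]
ft_force: [0.4, -0.6, -3.2]
grip_width: 0.0111
grasp_force: 59.7
```

{"name": "jog_arm", "arguments": {
  "deltas": [
    {"delta_pos": [0, 0.027, 0], "yaw": 0, "fingers": 0},
    {"delta_pos": [0, 0.08, 0], "yaw": 0, "fingers": 0},
    {"delta_pos": [0, 0.14, 0], "yaw": 0, "fingers": 0},
    {"delta_pos": [0, 0.185, 0], "yaw": 0, "fingers": 0},
    {"delta_pos": [0, 0.217, 0], "yaw": 0, "fingers": 0},
    {"delta_pos": [0, 0.238, 0], "yaw": 0, "fingers": 0},
    {"delta_pos": [0, 0.25, 0], "yaw": 0, "fingers": 0},
    {"delta_pos": [0, 0.256, 0], "yaw": 0, "fingers": 0},
    {"delta_pos": [0, 0.258, 0], "yaw": 0, "fingers": 0}
  ]
}}

```text
clock: 17.1
eef_pos: [0.5142, 0.232, 0.1284]
tool_rot: [-0.112, 0.994, -0.0, -0.0]
ft_force: [0.1, 0.6, -2.7]
grip_width: 0.0112
grasp_force: 59.7
```

```bash
python3 -c "
from nuts import *
o=bot.get_obs()['eef_pos'];nuts(shot('wrist','w10'),o[:2],102.8,.02,.085)
print('side');nuts(shot('side','s10'),o[:2],102.8,.02,.085)"
```

```text
t 17.1 p [0.5142 0.232  0.1284] phi 102.8 j6 11.5 F [ 0.1  0.6 -2.7] w 0.0112 -> d [ 0.005 -0.278  0.005] yaw -0.001
[403. 144.] 729 sx,sy 0.062 0.052 top 0.054
[379. 176.] 793 sx,sy 0.045 0.027 top 0.055
[409. 200.] 495 sx,sy 0.07 0.008 top 0.051
[298. 207.] 157 sx,sy -0.016 0.004 top 0.055
[390. 242.] 580 sx,sy 0.057 -0.026 top 0.054
[343. 235.] 42 sx,sy 0.019 -0.023 top 0.047
side
[322. 288.] 79 sx,sy -0.001 0.002 top 0.054
[308. 296.] 73 sx,sy 0.02 -0.035 top 0.053
[334. 302.] 44 sx,sy 0.051 0.022 top 0.054
```

{"name": "jog_arm", "arguments": {
  "deltas": [
    {"delta_pos": [0, -0.02, 0], "yaw": 0, "fingers": 0},
    {"delta_pos": [0.013, -0.03, 0.002], "yaw": 0, "fingers": 0},
    {"delta_pos": [0.027, -0.03, 0.005], "yaw": 0, "fingers": 0},
    {"delta_pos": [0.027, -0.02, 0.006], "yaw": 0, "fingers": 0},
    {"delta_pos": [0.027, 0, 0.006], "yaw": 0, "fingers": 0},
    {"delta_pos": [0.027, 0.02, 0.006], "yaw": 0, "fingers": 0},
    {"delta_pos": [0.027, 0.035, 0.006], "yaw": 0, "fingers": 0},
    {"delta_pos": [0.027, 0.05, 0.006], "yaw": 0, "fingers": 0},
    {"delta_pos": [0.027, 0.065, 0.006], "yaw": 0, "fingers": 0},
    {"delta_pos": [0.027, 0.075, 0.005], "yaw": 0, "fingers": 0},
    {"delta_pos": [0.027, 0.08, 0.003], "yaw": 0, "fingers": 0}
  ]
}}

```text
clock: 18.3
eef_pos: [0.5023, 0.2496, 0.1292]
tool_rot: [-0.111, 0.994, -0.005, 0.002]
ft_force: [1.9, -16.4, 10.4]
grip_width: 0.0109
grasp_force: 64.2
```

```bash
python3 -c "
from nuts import *
o=bot.get_obs()['eef_pos'];nuts(shot('wrist','w11'),o[:2],102.8,.02,.085)
print('side');nuts(shot('side','s11'),o[:2],102.8,.02,.085)"
```

```text
t 18.3 p [0.5023 0.2496 0.1292] phi 102.8 j6 14.0 F [  1.9 -16.4  10.4] w 0.0109 -> d [-0.021 -0.344  0.011] yaw -0.001
[390. 154.] 548 sx,sy 0.051 0.044 top 0.053
[359. 177.] 744 sx,sy 0.029 0.027 top 0.055
[385. 209.] 555 sx,sy 0.051 0.001 top 0.053
[340. 209.] 345 sx,sy 0.015 0.002 top 0.055
[382. 246.] 475 sx,sy 0.05 -0.031 top 0.052
side
[323. 301.] 190 sx,sy 0.022 -0.011 top 0.055
```

{"name": "jog_arm", "arguments": {
  "deltas": [
    {"delta_pos": [0, 0.01, 0.003], "yaw": 0, "fingers": 0},
    {"delta_pos": [0, 0.02, 0.003], "yaw": 0, "fingers": 0},
    {"delta_pos": [0, 0.02, 0.003], "yaw": 0, "fingers": 0},
    {"delta_pos": [0, 0.02, 0], "yaw": 0, "fingers": 0}
  ]
}}

```text
clock: 18.8
eef_pos: [0.5018, 0.2525, 0.1305]
tool_rot: [-0.11, 0.994, -0.008, 0.003]
ft_force: [0.9, -20.7, 16.3]
grip_width: 0.0109
grasp_force: 70.0
```

```bash
python3 -c "
from nuts import *
o=bot.get_obs()['eef_pos'];print((o[:2]-[.5175,.2107])@[-.2226,.975]);nuts(shot('wrist','w12'),o[:2],102.8,.02,.085)
print('side');nuts(shot('side','s12'),o[:2],102.8,.02,.085)"
```

```text
t 18.8 p [0.5018 0.2525 0.1305] phi 102.7 j6 14.5 F [  0.9 -20.7  16.3] w 0.0109 -> d [-0.021 -0.354  0.018] yaw -0.004
0.04427102422967748
[386. 153.] 536 sx,sy 0.048 0.044 top 0.053
[356. 176.] 645 sx,sy 0.027 0.027 top 0.055
[383. 209.] 561 sx,sy 0.049 0.001 top 0.053
[346. 213.] 728 sx,sy 0.019 -0.002 top 0.056
[379. 245.] 519 sx,sy 0.047 -0.03 top 0.053
side
[322. 301.] 190 sx,sy 0.021 -0.014 top 0.056
```

{"name": "jog_arm", "arguments": {
  "deltas": [
    {"delta_pos": [0, -0.002, -0.002], "yaw": 0, "fingers": 0},
    {"delta_pos": [0, -0.005, -0.002], "yaw": 0, "fingers": 0},
    {"delta_pos": [-0.002, -0.01, -0.002], "yaw": 0, "fingers": 0},
    {"delta_pos": [-0.004, -0.018, -0.002], "yaw": 0, "fingers": 0},
    {"delta_pos": [-0.006, -0.03, -0.002], "yaw": 0, "fingers": 0},
    {"delta_pos": [-0.008, -0.045, -0.002], "yaw": 0, "fingers": 0},
    {"delta_pos": [-0.01, -0.063, -0.002], "yaw": 0, "fingers": 0},
    {"delta_pos": [-0.012, -0.085, -0.002], "yaw": 0, "fingers": 0},
    {"delta_pos": [-0.014, -0.11, -0.002], "yaw": 0, "fingers": 0},
    {"delta_pos": [-0.016, -0.137, -0.002], "yaw": 0, "fingers": 0},
    {"delta_pos": [-0.018, -0.164, -0.002], "yaw": 0, "fingers": 0},
    {"delta_pos": [-0.02, -0.19, -0.002], "yaw": 0, "fingers": 0}
  ]
}}

```text
clock: 20.1
eef_pos: [0.5184, 0.2047, 0.128]
tool_rot: [-0.112, 0.994, 0.0, -0.0]
ft_force: [-1.2, -0.9, -3.6]
grip_width: 0.0112
grasp_force: 59.7
```

{"name": "jog_arm", "arguments": {
  "deltas": [
    {"delta_pos": [0, -0.026, 0], "yaw": 0, "fingers": 0},
    {"delta_pos": [0, -0.05, 0], "yaw": 0, "fingers": 0},
    {"delta_pos": [0, -0.07, 0], "yaw": 0, "fingers": 0},
    {"delta_pos": [0, -0.085, 0], "yaw": 0, "fingers": 0},
    {"delta_pos": [0, -0.095, 0], "yaw": 0, "fingers": 0},
    {"delta_pos": [0, -0.1, 0], "yaw": 0, "fingers": 0},
    {"delta_pos": [0, -0.103, 0], "yaw": 0, "fingers": 0},
    {"delta_pos": [0, -0.103, 0], "yaw": 0, "fingers": 0}
  ]
}}

```text
clock: 20.9
eef_pos: [0.525, 0.1754, 0.1281]
tool_rot: [-0.112, 0.994, 0.0, 0.0]
ft_force: [-0.5, -0.5, -3.1]
grip_width: 0.011
grasp_force: 59.7
```

{"name": "jog_arm", "arguments": {
  "deltas": [
    {"delta_pos": [0, 0.05, 0], "yaw": 0, "fingers": 0},
    {"delta_pos": [0, 0.05, 0], "yaw": 0, "fingers": 0},
    {"delta_pos": [0, 0.05, 0], "yaw": 0, "fingers": 0},
    {"delta_pos": [0, 0.1, 0], "yaw": 0, "fingers": 0},
    {"delta_pos": [0, 0.1, 0], "yaw": 0, "fingers": 0},
    {"delta_pos": [0, 0.1, 0], "yaw": 0, "fingers": 0},
    {"delta_pos": [0, 0.15, 0], "yaw": 0, "fingers": 0},
    {"delta_pos": [0, 0.15, 0], "yaw": 0, "fingers": 0},
    {"delta_pos": [0, 0.15, 0], "yaw": 0, "fingers": 0}
  ]
}}

```text
clock: 21.8
eef_pos: [0.5149, 0.2195, 0.1281]
tool_rot: [-0.112, 0.994, -0.0, 0.0]
ft_force: [0.8, -0.1, -3.2]
grip_width: 0.0111
grasp_force: 59.7
```

```bash
python3 -c "
from nuts import *
o=bot.get_obs()['eef_pos'];print((o[:2]-[.5175,.2107])@[-.2226,.975]);nuts(shot('wrist','w13'),o[:2],102.8,.02,.085)
print('side');nuts(shot('side','s13'),o[:2],102.8,.02,.085)"
```

```text
t 21.8 p [0.5149 0.2195 0.1281] phi 102.9 j6 10.2 F [ 0.8 -0.1 -3.2] w 0.0111 -> d [-0.002 -0.237  0.004] yaw 0.001
0.00914163476897074
[427. 176.] 467 sx,sy 0.082 0.027 top 0.05
[390. 183.] 774 sx,sy 0.054 0.022 top 0.054
[340. 204.] 271 sx,sy 0.016 0.006 top 0.054
[418. 228.] 1227 sx,sy 0.079 -0.015 top 0.05
side
[308. 285.] 63 sx,sy -0.003 -0.035 top 0.054
[323. 290.] 60 sx,sy 0.018 0.001 top 0.054
[333. 302.] 41 sx,sy 0.061 0.018 top 0.053
```

{"name": "jog_arm", "arguments": {
  "deltas": [
    {"delta_pos": [0, 0.005, 0.004], "yaw": 0, "fingers": 0},
    {"delta_pos": [0, 0.02, 0.006], "yaw": 0, "fingers": 0},
    {"delta_pos": [0, 0.037, 0.006], "yaw": 0, "fingers": 0},
    {"delta_pos": [0, 0.055, 0.006], "yaw": 0, "fingers": 0},
    {"delta_pos": [0, 0.073, 0.006], "yaw": 0, "fingers": 0},
    {"delta_pos": [0, 0.09, 0.006], "yaw": 0, "fingers": 0},
    {"delta_pos": [0, 0.105, 0.006], "yaw": 0, "fingers": 0},
    {"delta_pos": [0, 0.117, 0.004], "yaw": 0, "fingers": 0},
    {"delta_pos": [0, 0.122, 0.002], "yaw": 0, "fingers": 0},
    {"delta_pos": [0, 0.122, 0], "yaw": 0, "fingers": 0}
  ]
}}

```text
clock: 22.9
eef_pos: [0.5066, 0.2552, 0.1273]
tool_rot: [-0.112, 0.994, -0.0, -0.0]
ft_force: [2.0, -0.6, -4.3]
grip_width: 0.0112
grasp_force: 59.6
```

```bash
python3 -c "
from nuts import *
o=bot.get_obs()['eef_pos'];print((o[:2]-[.5175,.2107])@[-.2226,.975]);nuts(shot('wrist','w14'),o[:2],102.8,.02,.085)
print('side');nuts(shot('side','s14'),o[:2],102.8,.02,.085)"
```

```text
t 22.9 p [0.5066 0.2552 0.1273] phi 102.9 j6 13.8 F [ 2.  -0.6 -4.3] w 0.0112 -> d [-0.002 -0.359  0.001] yaw 0.001
0.04583992117898669
[344. 169.] 267 sx,sy 0.019 0.033 top 0.054
[382. 172.] 505 sx,sy 0.047 0.031 top 0.054
[339. 204.] 196 sx,sy 0.015 0.006 top 0.053
[379. 212.] 500 sx,sy 0.047 -0.0 top 0.053
[378. 248.] 456 sx,sy 0.047 -0.031 top 0.053
side
[325. 300.] 225 sx,sy 0.013 -0.0 top 0.053
```

{"name": "jog_arm", "arguments": {
  "deltas": [
    {"delta_pos": [0, -0.002, -0.002], "yaw": 0, "fingers": 0},
    {"delta_pos": [0, -0.006, -0.002], "yaw": 0, "fingers": 0},
    {"delta_pos": [0, -0.012, -0.002], "yaw": 0, "fingers": 0},
    {"delta_pos": [0, -0.02, -0.002], "yaw": 0, "fingers": 0},
    {"delta_pos": [0, -0.03, -0.002], "yaw": 0, "fingers": 0},
    {"delta_pos": [0, -0.042, -0.002], "yaw": 0, "fingers": 0},
    {"delta_pos": [0, -0.053, -0.002], "yaw": 0, "fingers": 0},
    {"delta_pos": [0, -0.061, -0.002], "yaw": 0, "fingers": 0},
    {"delta_pos": [0, -0.066, -0.002], "yaw": 0, "fingers": 0},
    {"delta_pos": [0, -0.003, -0.001], "yaw": 0, "fingers": 0},
    {"delta_pos": [0, -0.003, -0.001], "yaw": 0, "fingers": 0},
    {"delta_pos": [0, -0.003, -0.001], "yaw": 0, "fingers": 0}
  ]
}}

```text
clock: 24.2
eef_pos: [0.5069, 0.254, 0.1283]
tool_rot: [-0.112, 0.994, -0.0, -0.0]
ft_force: [0.2, -0.4, -2.3]
grip_width: 0.0106
grasp_force: 59.7
```

```bash
python3 -c "
from nuts import *
o=bot.get_obs()['eef_pos'];print((o[:2]-[.5175,.2107])@[-.2226,.975]);nuts(shot('wrist','w15'),o[:2],102.8,.02,.085)
print('side');nuts(shot('side','s15'),o[:2],102.8,.02,.085)"
```

```text
t 24.2 p [0.5069 0.254  0.1283] phi 102.9 j6 13.7 F [ 0.2 -0.4 -2.3] w 0.0106 -> d [-0.002 -0.355  0.004] yaw 0.001
0.044563557020218005
[383. 170.] 495 sx,sy 0.047 0.033 top 0.055
[377. 204.] 606 sx,sy 0.044 0.006 top 0.054
[380. 247.] 383 sx,sy 0.049 -0.03 top 0.055
side
[333. 297.] 169 sx,sy 0.008 0.02 top 0.055
[313. 299.] 82 sx,sy 0.009 -0.029 top 0.055
```

{"name": "jog_arm", "arguments": {
  "deltas": [
    {"delta_pos": [0, -0.002, -0.001], "yaw": 0, "fingers": 0},
    {"delta_pos": [0, -0.006, -0.001], "yaw": 0, "fingers": 0},
    {"delta_pos": [0, -0.012, -0.001], "yaw": 0, "fingers": 0},
    {"delta_pos": [0, -0.02, -0.001], "yaw": 0, "fingers": 0},
    {"delta_pos": [0, -0.03, -0.001], "yaw": 0, "fingers": 0},
    {"delta_pos": [0, -0.042, -0.001], "yaw": 0, "fingers": 0},
    {"delta_pos": [0, -0.053, -0.001], "yaw": 0, "fingers": 0},
    {"delta_pos": [0, -0.061, -0.001], "yaw": 0, "fingers": 0},
    {"delta_pos": [0, -0.066, -0.001], "yaw": 0, "fingers": 0},
    {"delta_pos": [0, 0.003, 0], "yaw": 0, "fingers": 0},
    {"delta_pos": [0, 0.003, 0], "yaw": 0, "fingers": 0},
    {"delta_pos": [0, 0.003, 0], "yaw": 0, "fingers": 0}
  ]
}}

```text
clock: 25.5
eef_pos: [0.5067, 0.2548, 0.1283]
tool_rot: [-0.112, 0.994, -0.0, -0.0]
ft_force: [-0.1, -0.7, -3.9]
grip_width: 0.011
grasp_force: 59.6
```

```bash
python3 -c "
from nuts import *
o=bot.get_obs()['eef_pos'];print((o[:2]-[.5175,.2107])@[-.2226,.975]);nuts(shot('wrist','w16'),o[:2],102.8,.02,.085)
print('side');nuts(shot('side','s16'),o[:2],102.8,.02,.085)
w=load('w16')['image'][100:300,240:440];a=load('s16')['image'][215:345,260:400]
cv2.imwrite('pics/c16.png',np.hstack([cv2.resize(a,(430,400)),cv2.resize(w,(370,400))])[:,:,::-1])"
```

```text
t 25.5 p [0.5067 0.2548 0.1283] phi 102.9 j6 13.8 F [-0.1 -0.7 -3.9] w 0.011 -> d [-0.002 -0.358  0.004] yaw 0.001
0.045391778782433265
[346. 168.] 357 sx,sy 0.02 0.034 top 0.055
[382. 168.] 509 sx,sy 0.047 0.034 top 0.055
[298. 203.] 118 sx,sy -0.016 0.007 top 0.056
[361. 210.] 669 sx,sy 0.032 0.001 top 0.055
[299. 230.] 59 sx,sy -0.016 -0.017 top 0.05
[378. 243.] 494 sx,sy 0.047 -0.026 top 0.055
side
[326. 296.] 101 sx,sy 0.004 0.004 top 0.055
[312. 296.] 79 sx,sy -0.002 -0.03 top 0.054
[340. 300.] 60 sx,sy 0.024 0.035 top 0.055
```

View pics/c16.png

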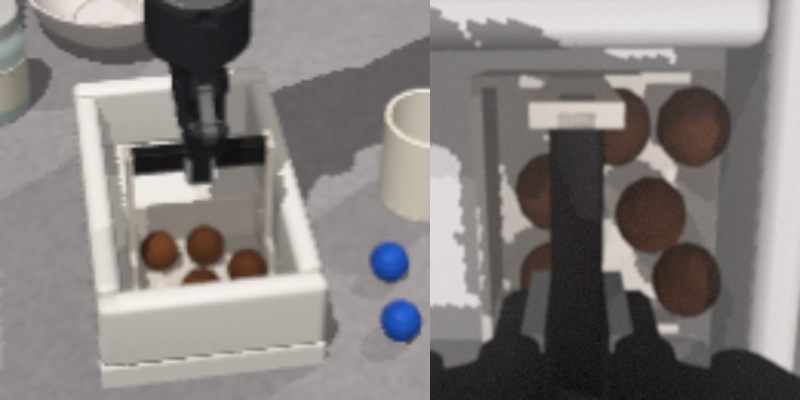

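All six nuts are on the pan now (right crop: (540,190), (540,270), (622,125), (650,215), (693,125), (686,280)), and the ratcheting is moving them back. Two more cycles.

{"name": "jog_arm", "arguments": {
  "deltas": [
    {"delta_pos": [0, -0.002, 0], "yaw": 0, "fingers": 0},
    {"delta_pos": [0, -0.006, 0], "yaw": 0, "fingers": 0},
    {"delta_pos": [0, -0.012, 0], "yaw": 0, "fingers": 0},
    {"delta_pos": [0, -0.02, 0], "yaw": 0, "fingers": 0},
    {"delta_pos": [0, -0.03, 0], "yaw": 0, "fingers": 0},
    {"delta_pos": [0, -0.042, 0], "yaw": 0, "fingers": 0},
    {"delta_pos": [0, -0.053, 0], "yaw": 0, "fingers": 0},
    {"delta_pos": [0, -0.061, 0], "yaw": 0, "fingers": 0},
    {"delta_pos": [0, -0.066, 0], "yaw": 0, "fingers": 0},
    {"delta_pos": [0, 0, 0], "yaw": 0, "fingers": 0},
    {"delta_pos": [0, 0, 0], "yaw": 0, "fingers": 0},
    {"delta_pos": [0, 0, 0], "yaw": 0, "fingers": 0}
  ]
}}

```text
clock: 26.8
eef_pos: [0.5067, 0.2548, 0.1282]
tool_rot: [-0.112, 0.994, -0.0, -0.0]
ft_force: [0.0, -1.0, -3.1]
grip_width: 0.0114
grasp_force: 59.6
```

```bash
python3 -c "
from nuts import *
o=bot.get_obs()['eef_pos'];print((o[:2]-[.5175,.2107])@[-.2226,.975]);nuts(shot('wrist','w17'),o[:2],102.8,.02,.085)
print('side');nuts(shot('side','s17'),o[:2],102.8,.02,.085)"
```

```text
t 26.8 p [0.5067 0.2548 0.1282] phi 102.9 j6 13.8 F [ 0.  -1.  -3.1] w 0.0114 -> d [-0.002 -0.358  0.004] yaw 0.001
0.045403775513186646
[375. 166.] 645 sx,sy 0.041 0.036 top 0.055
[339. 172.] 95 sx,sy 0.014 0.031 top 0.053
[352. 199.] 629 sx,sy 0.025 0.01 top 0.055
[295. 207.] 450 sx,sy -0.019 0.004 top 0.055
[338. 230.] 50 sx,sy 0.015 -0.018 top 0.049
[374. 246.] 582 sx,sy 0.044 -0.029 top 0.055
side
[330. 298.] 200 sx,sy 0.01 0.014 top 0.054
[312. 303.] 63 sx,sy 0.022 -0.031 top 0.055
```

{"name": "jog_arm", "arguments": {
  "deltas": [
    {"delta_pos": [0, -0.002, 0], "yaw": 0, "fingers": 0},
    {"delta_pos": [0, -0.006, 0], "yaw": 0, "fingers": 0},
    {"delta_pos": [0, -0.012, 0], "yaw": 0, "fingers": 0},
    {"delta_pos": [0, -0.02, 0], "yaw": 0, "fingers": 0},
    {"delta_pos": [0, -0.03, 0], "yaw": 0, "fingers": 0},
    {"delta_pos": [0, -0.042, 0], "yaw": 0, "fingers": 0},
    {"delta_pos": [0, -0.053, 0], "yaw": 0, "fingers": 0},
    {"delta_pos": [0, -0.061, 0], "yaw": 0, "fingers": 0},
    {"delta_pos": [0, -0.066, 0], "yaw": 0, "fingers": 0},
    {"delta_pos": [0, 0, 0], "yaw": 0, "fingers": 0},
    {"delta_pos": [0, 0, 0], "yaw": 0, "fingers": 0},
    {"delta_pos": [0, 0, 0], "yaw": 0, "fingers": 0}
  ]
}}

```text
clock: 28.1
eef_pos: [0.5067, 0.2548, 0.1282]
tool_rot: [-0.112, 0.994, -0.0, -0.0]
ft_force: [0.7, -0.6, -4.6]
grip_width: 0.0114
grasp_force: 59.6
```

{"name": "jog_arm", "arguments": {
  "deltas": [
    {"delta_pos": [0, -0.002, 0], "yaw": 0, "fingers": 0},
    {"delta_pos": [0, -0.006, 0], "yaw": 0, "fingers": 0},
    {"delta_pos": [0, -0.012, 0], "yaw": 0, "fingers": 0},
    {"delta_pos": [0, -0.02, 0], "yaw": 0, "fingers": 0},
    {"delta_pos": [0, -0.03, 0], "yaw": 0, "fingers": 0},
    {"delta_pos": [0, -0.042, 0], "yaw": 0, "fingers": 0},
    {"delta_pos": [0, -0.053, 0], "yaw": 0, "fingers": 0},
    {"delta_pos": [0, -0.061, 0], "yaw": 0, "fingers": 0},
    {"delta_pos": [0, -0.066, 0], "yaw": 0, "fingers": 0},
    {"delta_pos": [0, 0, 0], "yaw": 0, "fingers": 0},
    {"delta_pos": [0, 0, 0], "yaw": 0, "fingers": 0},
    {"delta_pos": [0, 0, 0], "yaw": 0, "fingers": 0}
  ]
}}

```text
clock: 29.3
eef_pos: [0.5067, 0.2548, 0.1282]
tool_rot: [-0.112, 0.994, -0.0, -0.0]
ft_force: [0.3, 0.8, -4.2]
grip_width: 0.0108
grasp_force: 59.6
```

```bash
python3 -c "
from nuts import *
o=bot.get_obs()['eef_pos'];print((o[:2]-[.5175,.2107])@[-.2226,.975]);nuts(shot('wrist','w18'),o[:2],102.8,.02,.085)
print('side');nuts(shot('side','s18'),o[:2],102.8,.02,.085)"
```

```text
t 29.3 p [0.5067 0.2548 0.1282] phi 102.9 j6 13.8 F [ 0.3  0.8 -4.2] w 0.0108 -> d [-0.002 -0.358  0.004] yaw 0.001
0.04538028565908498
[346. 167.] 301 sx,sy 0.02 0.035 top 0.054
[380. 167.] 599 sx,sy 0.045 0.035 top 0.055
[299. 214.] 213 sx,sy -0.016 -0.002 top 0.055
[349. 214.] 682 sx,sy 0.023 -0.002 top 0.055
[373. 247.] 644 sx,sy 0.043 -0.03 top 0.054
side
[318. 300.] 231 sx,sy 0.013 -0.015 top 0.054
[340. 300.] 64 sx,sy 0.022 0.034 top 0.055
```

{"name": "jog_arm", "arguments": {
  "deltas": [
    {"delta_pos": [0, 0, -0.003], "yaw": 0, "fingers": 0},
    {"delta_pos": [0, -0.001, -0.013], "yaw": 0, "fingers": 0},
    {"delta_pos": [0, -0.002, -0.033], "yaw": 0, "fingers": 0},
    {"delta_pos": [0, -0.004, -0.067], "yaw": 0, "fingers": 0},
    {"delta_pos": [0, -0.006, -0.107], "yaw": 0, "fingers": 0},
    {"delta_pos": [0, -0.008, -0.153], "yaw": 0, "fingers": 0},
    {"delta_pos": [0, -0.01, -0.2], "yaw": 0, "fingers": 0},
    {"delta_pos": [0, -0.012, -0.24], "yaw": 0, "fingers": 0},
    {"delta_pos": [0, -0.013, -0.273], "yaw": 0, "fingers": 0},
    {"delta_pos": [0, -0.014, -0.297], "yaw": 0, "fingers": 0},
    {"delta_pos": [0, -0.015, -0.31], "yaw": 0, "fingers": 0},
    {"delta_pos": [0, -0.015, -0.317], "yaw": 0, "fingers": 0}
  ]
}}

```text
clock: 30.6
eef_pos: [0.5078, 0.2504, 0.2237]
tool_rot: [-0.112, 0.994, 0.0, -0.0]
ft_force: [0.5, -0.6, -3.2]
grip_width: 0.0108
grasp_force: 59.7
```

```bash
python3 -c "
from nuts import *
o=bot.get_obs()['eef_pos'];nuts(shot('wrist','w19'),o[:2],102.8,.1,.17)"
```

```text
t 30.6 p [0.5078 0.2504 0.2237] phi 102.9 j6 13.4 F [ 0.5 -0.6 -3.2] w 0.0108 -> d [-0.002 -0.343  0.322] yaw -0.0
[344. 168.] 236 sx,sy 0.019 0.034 top 0.149
[379. 165.] 799 sx,sy 0.044 0.036 top 0.15
[298. 206.] 237 sx,sy -0.017 0.004 top 0.149
[353. 206.] 637 sx,sy 0.026 0.004 top 0.15
[338. 231.] 35 sx,sy 0.015 -0.019 top 0.142
[382. 246.] 618 sx,sy 0.051 -0.029 top 0.15
```

{"name": "jog_arm", "arguments": {
  "deltas": [
    {"delta_pos": [0, -0.002, 0], "yaw": 0, "fingers": 0},
    {"delta_pos": [0, -0.007, 0], "yaw": 0, "fingers": 0},
    {"delta_pos": [0, -0.016, 0], "yaw": 0, "fingers": 0},
    {"delta_pos": [0, -0.03, 0], "yaw": 0, "fingers": 0},
    {"delta_pos": [0, -0.049, 0], "yaw": 0, "fingers": 0},
    {"delta_pos": [0, -0.072, 0], "yaw": 0, "fingers": 0},
    {"delta_pos": [0, -0.095, 0], "yaw": 0, "fingers": 0},
    {"delta_pos": [0, -0.118, 0], "yaw": 0, "fingers": 0},
    {"delta_pos": [0, -0.137, 0], "yaw": 0, "fingers": 0},
    {"delta_pos": [0, -0.151, 0], "yaw": 0, "fingers": 0},
    {"delta_pos": [0, -0.16, 0], "yaw": 0, "fingers": 0},
    {"delta_pos": [0, -0.1, 0], "yaw": 0, "fingers": 0}
  ]
}}

```text
clock: 31.85
eef_pos: [0.5151, 0.2193, 0.2236]
tool_rot: [-0.11, 0.994, -0.001, 0.0]
ft_force: [0.1, -0.4, -3.5]
grip_width: 0.0111
grasp_force: 59.7
```

```bash
python3 -c "
from nuts import *
o=bot.get_obs()['eef_pos'];nuts(shot('wrist','w20'),o[:2],102.8,.1,.17);print('below');nuts(load('w20'),o[:2],102.8,.02,.07)"
```

```text
t 31.85 p [0.5151 0.2193 0.2236] phi 102.7 j6 10.4 F [ 0.1 -0.4 -3.5] w 0.0111 -> d [-0.002 -0.236  0.322] yaw -0.004
[369. 163.] 770 sx,sy 0.037 0.038 top 0.15
[338. 170.] 62 sx,sy 0.014 0.032 top 0.147
[296. 202.] 406 sx,sy -0.018 0.008 top 0.151
[344. 205.] 468 sx,sy 0.019 0.005 top 0.15
[369. 244.] 632 sx,sy 0.04 -0.028 top 0.149
below
```

{"name": "jog_arm", "arguments": {
  "deltas": [
    {"delta_pos": [0, 0, 0], "yaw": 0.01, "fingers": 0},
    {"delta_pos": [0, 0, 0], "yaw": 0.04, "fingers": 0},
    {"delta_pos": [0, 0, 0], "yaw": 0.09, "fingers": 0},
    {"delta_pos": [0, 0, 0], "yaw": 0.16, "fingers": 0},
    {"delta_pos": [0, 0, 0], "yaw": 0.25, "fingers": 0},
    {"delta_pos": [0, 0, 0], "yaw": 0.35, "fingers": 0},
    {"delta_pos": [0, 0, 0], "yaw": 0.46, "fingers": 0},
    {"delta_pos": [0, 0, 0], "yaw": 0.57, "fingers": 0},
    {"delta_pos": [0, 0, 0], "yaw": 0.68, "fingers": 0},
    {"delta_pos": [0, 0, 0], "yaw": 0.79, "fingers": 0},
    {"delta_pos": [0, 0, 0], "yaw": 0.9, "fingers": 0},
    {"delta_pos": [0, 0, 0], "yaw": 1.0, "fingers": 0}
  ]
}}

```text
clock: 33.1
eef_pos: [0.5147, 0.2207, 0.2235]
tool_rot: [0.279, 0.96, -0.0, 0.0]
ft_force: [0.9, 0.6, -3.8]
grip_width: 0.0111
grasp_force: 59.7
```

{"name": "jog_arm", "arguments": {
  "deltas": [
    {"delta_pos": [0, 0, 0], "yaw": 0.11, "fingers": 0},
    {"delta_pos": [0, 0, 0], "yaw": 0.22, "fingers": 0},
    {"delta_pos": [0, 0, 0], "yaw": 0.33, "fingers": 0},
    {"delta_pos": [0, 0, 0], "yaw": 0.44, "fingers": 0},
    {"delta_pos": [0, 0, 0], "yaw": 0.55, "fingers": 0},
    {"delta_pos": [0, 0, 0], "yaw": 0.66, "fingers": 0},
    {"delta_pos": [0, 0, 0], "yaw": 0.76, "fingers": 0},
    {"delta_pos": [0, 0, 0], "yaw": 0.84, "fingers": 0},
    {"delta_pos": [0, 0, 0], "yaw": 0.91, "fingers": 0},
    {"delta_pos": [0, 0, 0], "yaw": 0.96, "fingers": 0},
    {"delta_pos": [0, 0, 0], "yaw": 0.99, "fingers": 0},
    {"delta_pos": [0, 0, 0], "yaw": 1.0, "fingers": 0}
  ]
}}

```text
clock: 34.3
eef_pos: [0.5146, 0.2209, 0.2235]
tool_rot: [0.624, 0.781, -0.0, 0.0]
ft_force: [-0.2, -0.3, -3.7]
grip_width: 0.0112
grasp_force: 59.7
```

```bash
python3 -c "
from nuts import *
o,R,f=st();o=o['eef_pos'];nuts(shot('wrist','w21'),o[:2],f,.1,.17);print('below');nuts(load('w21'),o[:2],f,.02,.07)
d=np.array([np.cos(np.radians(f)),np.sin(np.radians(f))])
to(*(np.array([.6266,-.0974])-.005*d),.182,f)
to(*(np.array([.6266,-.0974])-.04*d),.182,f)"
```

```text
t 34.3 p [0.5146 0.2209 0.2235] phi 12.8 j6 100.4 F [-0.2 -0.3 -3.7] w 0.0112 -> d [-0.242  0.002  0.322] yaw -2.001
[344. 167.] 207 sx,sy 0.018 0.033 top 0.149
[351. 204.] 774 sx,sy 0.024 0.005 top 0.15
[301. 205.] 74 sx,sy -0.015 0.004 top 0.15
[371. 244.] 742 sx,sy 0.041 -0.029 top 0.149
below
t 34.35 p [0.5146 0.221  0.2235] phi 12.8 j6 100.4 F [ 0.1  0.1 -3.6] w 0.0111 -> d [-1.118  0.112  0.138] yaw 0.0
t 34.35 p [0.5146 0.221  0.2235] phi 12.8 j6 100.4 F [ 0.1  0.1 -3.6] w 0.0111 -> d [-1.118 -0.004  0.138] yaw 0.0
```

```bash
cat > occ.py <<'E'
from h import *
def occ(c,zlo,zhi,mode=0):
    o,R,f=st();p=o['eef_pos'][:2];a=np.radians(f);u=np.array([np.cos(a),np.sin(a)]);v=np.array([-u[1],u[0]])
    W=cloud(c);X=(W[...,:2]-p)@u;Y=(W[...,:2]-p)@v
    k=(abs(X-.015)<.06)&(abs(Y)<.06)&(W[...,2]>zlo)&(W[...,2]<zhi)
    h,_,_=np.histogram2d(X[k],Y[k],bins=[np.arange(-.045,.08,.01),np.arange(-.06,.061,.01)])
    print(h.astype(int))
E
python3 -c "
from occ import *
from nuts import nuts
o,R,f=st()
occ(load('w21'),.128,.153)
im=load('w21')['image'];print(im[165,375],im[165,365],im[244,371])
s=shot('side','s21');occ(s,.13,.153);print('box');nuts(s,np.array([.5175,.2107]),102.86,.02,.07)
nuts(shot('scene','sc21'),np.array([.5175,.2107]),102.86,.02,.07)"
```

```text
t 34.35 p [0.5146 0.221  0.2235] phi 12.8 j6 100.4 F [ 0.1  0.1 -3.6] w 0.0111 -> d [-0.242  0.002  0.322] yaw -2.001
[[  0  30  52  58  54  60  63  65  66  69  68  16]
 [  0   0   0   0   0   8  25   1   0   0   0  27]
 [  0   0   0  16   6  98 159 123   0   0   0  26]
 [  0   0   0  11  13  30  39  35   0   0   0  27]
 [  0   0   0   0   0   0   0   0   0   0   0  27]
 [  0   0   0  21  16  52  88  26  66  55   3  28]
 [  0   0   1   0  14 136 181 153  77 137  89  25]
 [  0  12  99 162  11 110 164 123   0  11   0  72]
 [ 40  62 149 213  34  19  53   9   0   0   0  79]
 [  4  26 106 134   4   0   0   0   0   0   0   6]
 [  0   0   6   0   0   0   0   0   0   0   0   0]
 [  0   0   0   0   0   0   0   0   0   0   0   0]]
[216 205 200] [215 207 200] [97 69 55]
[[ 5  3  8  2  6  8  1  8  7  2  0 16]
 [11 11  0  0  0  0  2  0  0  0  0 32]
 [ 0  0  0  0  0  1  7 25  0  0  0 37]
 [ 0  0  0  0  0  0  0  0  0  0  0 31]
 [ 7 10  1  7 11  0  0  0  0  0  0 33]
 [15 14  1 15 23  1  7  3  0  9  0 37]
 [14 15  0  0  0  4 14 26  2 11  4 31]
 [ 4  3  9 16  1  3 16 33  0  2  4 17]
 [ 0  2 10 23 12  0 13  6  0  0  0 11]
 [ 0  2 11 30  5  0  0  0  0  0  0  2]
 [ 0  1  2  2  0  0  0  0  0  0  0  0]
 [ 0  0  0  0  0  0  0  0  0  0  0  0]]
box
[317. 301.] 74 sx,sy 0.058 -0.017 top 0.051
[386. 300.] 60 sx,sy 0.055 -0.022 top 0.051
```

{"name": "jog_arm", "arguments": {
  "deltas": [
    {"delta_pos": [-0.005, 0, 0], "yaw": 0, "fingers": 0},
    {"delta_pos": [-0.015, 0, 0], "yaw": 0, "fingers": 0},
    {"delta_pos": [-0.03, 0, 0], "yaw": 0, "fingers": 0},
    {"delta_pos": [-0.053, 0, 0], "yaw": 0, "fingers": 0},
    {"delta_pos": [-0.083, 0, 0], "yaw": 0, "fingers": 0},
    {"delta_pos": [-0.12, 0, 0], "yaw": 0, "fingers": 0},
    {"delta_pos": [-0.165, 0, 0], "yaw": 0, "fingers": 0},
    {"delta_pos": [-0.22, 0, 0], "yaw": 0, "fingers": 0},
    {"delta_pos": [-0.28, 0, 0], "yaw": 0, "fingers": 0},
    {"delta_pos": [-0.345, 0, 0], "yaw": 0, "fingers": 0},
    {"delta_pos": [-0.41, 0, 0], "yaw": 0, "fingers": 0},
    {"delta_pos": [-0.475, 0, 0], "yaw": 0, "fingers": 0}
  ]
}}

```text
clock: 35.65
eef_pos: [0.5464, 0.0802, 0.2236]
tool_rot: [0.624, 0.782, -0.0, 0.0]
ft_force: [0.6, 0.2, -2.6]
grip_width: 0.011
grasp_force: 59.7
```

{"name": "jog_arm", "arguments": {
  "deltas": [
    {"delta_pos": [-0.065, 0, 0], "yaw": 0, "fingers": 0},
    {"delta_pos": [-0.13, 0, 0], "yaw": 0, "fingers": 0},
    {"delta_pos": [-0.195, 0, 0], "yaw": 0, "fingers": 0},
    {"delta_pos": [-0.26, 0, 0], "yaw": 0, "fingers": 0},
    {"delta_pos": [-0.325, 0, 0], "yaw": 0, "fingers": 0},
    {"delta_pos": [-0.387, 0, 0], "yaw": 0, "fingers": 0},
    {"delta_pos": [-0.445, 0, 0], "yaw": 0, "fingers": 0},
    {"delta_pos": [-0.498, 0, 0], "yaw": 0, "fingers": 0},
    {"delta_pos": [-0.545, 0, 0], "yaw": 0, "fingers": 0},
    {"delta_pos": [-0.585, 0, 0], "yaw": 0, "fingers": 0},
    {"delta_pos": [-0.617, 0, 0], "yaw": 0, "fingers": 0},
    {"delta_pos": [-0.635, 0, 0], "yaw": 0, "fingers": 0}
  ]
}}

```text
clock: 36.85
eef_pos: [0.5888, -0.1043, 0.2234]
tool_rot: [0.624, 0.782, -0.0, -0.0]
ft_force: [0.1, -0.3, -3.4]
grip_width: 0.011
grasp_force: 59.7
```

```bash
python3 -c "
from occ import *
from nuts import nuts
o,R,f=st();p=o['eef_pos'][:2]
w=shot('wrist','w22');nuts(w,p,f,.1,.17)
d=np.array([np.cos(np.radians(f)),np.sin(np.radians(f))])
to(*(np.array([.6266,-.0974])-.005*d),.182,f)
occ(shot('side','s22'),.13,.153)
W=cloud(w);q=W[(W[...,2]>.06)&(W[...,2]<.07)&(np.hypot(W[...,0]-.6266,W[...,1]+.0974)<.11)]
print(len(q),q.min(0),q.max(0))"
```

```text
t 36.85 p [ 0.5888 -0.1043  0.2234] phi 12.8 j6 67.1 F [ 0.1 -0.3 -3.4] w 0.011 -> d [0.87  0.002 0.321] yaw -2.001
[344. 167.] 224 sx,sy 0.018 0.033 top 0.149
[352. 203.] 816 sx,sy 0.024 0.005 top 0.15
[301. 202.] 88 sx,sy -0.015 0.006 top 0.15
[368. 243.] 712 sx,sy 0.039 -0.029 top 0.149
t 36.9 p [ 0.5889 -0.1047  0.2233] phi 12.8 j6 67.1 F [ 0.1 -0.1 -3.6] w 0.0106 -> d [-0.004  0.111  0.138] yaw -0.001
[[ 6  0  5  1  4  2  0  5  0  2  0 13]
 [13  7  0  0  0  0  4  0  0  0  0 26]
 [ 1  4  0  0  0  1  7 10  0  0  0 20]
 [ 0  0  0  0  0  0  0  0  0  0  1 25]
 [ 5  5  0  4  0  0  0  0  0  0  0 23]
 [11  8  1  6 12  1  6  2  0  1  1 27]
 [11  8  2  0  0  1 10 11  1  4  0 21]
 [ 0  0  4 15  0  2 10 17  1  2  0  3]
 [ 0  0  7 13  6  1  7  1  0  0  0  9]
 [ 0  0  7 15  0  0  0  0  0  0  0  0]
 [ 0  0  0  0  0  0  0  0  0  0  0  0]
 [ 0  0  0  0  0  0  0  0  0  0  0  0]]
1932 [ 0.54527859 -0.18551256  0.06000843] [ 0.73555348 -0.00940621  0.06643335]
```

{"name": "jog_arm", "arguments": {
  "deltas": [
    {"delta_pos": [0, 0.002, 0.004], "yaw": 0, "fingers": 0},
    {"delta_pos": [0, 0.008, 0.014], "yaw": 0, "fingers": 0},
    {"delta_pos": [0, 0.018, 0.03], "yaw": 0, "fingers": 0},
    {"delta_pos": [0, 0.032, 0.05], "yaw": 0, "fingers": 0},
    {"delta_pos": [0, 0.048, 0.072], "yaw": 0, "fingers": 0},
    {"delta_pos": [0, 0.064, 0.094], "yaw": 0, "fingers": 0},
    {"delta_pos": [0, 0.078, 0.112], "yaw": 0, "fingers": 0},
    {"delta_pos": [0, 0.089, 0.125], "yaw": 0, "fingers": 0},
    {"delta_pos": [0, 0.096, 0.132], "yaw": 0, "fingers": 0},
    {"delta_pos": [0, 0.1, 0.135], "yaw": 0, "fingers": 0},
    {"delta_pos": [0, 0.1, 0.135], "yaw": 0, "fingers": 0}
  ]
}}

```text
clock: 38.05
eef_pos: [0.618, -0.0968, 0.183]
tool_rot: [0.624, 0.782, 0.0, 0.0]
ft_force: [-0.5, -0.9, -3.4]
grip_width: 0.0108
grasp_force: 59.7
```

{"name": "jog_arm", "arguments": {
  "deltas": [
    {"delta_pos": [0, -0.167, 0], "yaw": 0, "fingers": 0},
    {"delta_pos": [0, -0.333, 0], "yaw": 0, "fingers": 0},
    {"delta_pos": [0, -0.48, 0], "yaw": 0, "fingers": 0},
    {"delta_pos": [0, -0.48, 0], "yaw": 0, "fingers": 0},
    {"delta_pos": [0, -0.48, 0], "yaw": 0, "fingers": 0}
  ]
}}

```text
clock: 38.55
eef_pos: [0.477, -0.1293, 0.1841]
tool_rot: [0.624, 0.781, 0.0, 0.001]
ft_force: [0.9, 0.5, -2.3]
grip_width: 0.0111
grasp_force: 59.9
```

```bash
python3 -c "
from occ import *
from nuts import nuts
o,R,f=st();p=o['eef_pos'][:2]
w=shot('wrist','w23');print('pan');nuts(w,p,f,.075,.13)
s=shot('side','s23');b=np.array([.6266,-.0974]);c=shot('scene','sc23')
for x in (w,s,c): print('bowl');nuts(x,b,0,.0,.07)
print('box');nuts(s,np.array([.5175,.2107]),102.86,.02,.07)
to(*b,.182)"
```

```text
t 38.55 p [ 0.477  -0.1293  0.1841] phi 12.8 j6 62.1 F [ 0.9  0.5 -2.3] w 0.0111 -> d [0.869 0.382 0.19 ] yaw -2.002
pan
[379. 233.] 731 sx,sy 0.047 -0.02 top 0.111
bowl
[467. 168.] 403 sx,sy -0.01 0.021 top 0.036
[567. 244.] 1516 sx,sy 0.112 -0.032 top 0.057
[455. 206.] 619 sx,sy -0.007 -0.02 top 0.036
bowl
[297. 215.] 103 sx,sy -0.004 -0.002 top 0.034
bowl
[288. 228.] 116 sx,sy -0.011 -0.013 top 0.04
[253. 253.] 204 sx,sy 0.123 0.049 top 0.051
box
[317. 301.] 67 sx,sy 0.058 -0.018 top 0.049
t 38.7 p [ 0.4793 -0.129   0.184 ] phi 12.9 j6 62.1 F [ 0.4  0.2 -2.5] w 0.0108 -> d [-0.007  0.502  0.008] yaw 0
```

{"name": "jog_arm", "arguments": {
  "deltas": [
    {"delta_pos": [0, 0.033, 0], "yaw": 0, "fingers": 0},
    {"delta_pos": [0, 0.1, 0], "yaw": 0, "fingers": 0},
    {"delta_pos": [0, 0.18, 0], "yaw": 0, "fingers": 0},
    {"delta_pos": [0, 0.26, 0], "yaw": 0, "fingers": 0},
    {"delta_pos": [0, 0.33, 0], "yaw": 0, "fingers": 0},
    {"delta_pos": [0, 0.39, 0], "yaw": 0, "fingers": 0},
    {"delta_pos": [0, 0.42, 0], "yaw": 0, "fingers": 0},
    {"delta_pos": [0, 0.26, 0], "yaw": 0, "fingers": 0},
    {"delta_pos": [0, 0.1, 0], "yaw": 0, "fingers": 0},
    {"delta_pos": [0, 0, 0], "yaw": 0, "fingers": 0},
    {"delta_pos": [0, 0, 0], "yaw": 0, "fingers": 0}
  ]
}}

```text
clock: 39.8
eef_pos: [0.4736, -0.129, 0.1826]
tool_rot: [0.624, 0.781, -0.001, -0.002]
ft_force: [-0.1, 0.0, -3.4]
grip_width: 0.0112
grasp_force: 59.9
```

```bash
cat > chk.py <<'E'
from occ import *
from nuts import nuts
import sys
n=sys.argv[1]
o,R,f=st();p=o['eef_pos'][:2]
w=shot('wrist','w'+n);print('pan');nuts(w,p,f,.075,.13)
s=shot('side','s'+n);b=np.array([.6266,-.0974]);c=shot('scene','sc'+n)
for x in (w,s,c): print('bowl');nuts(x,b,0,.0,.07)
occ(w,.09,.116);occ(s,.093,.116)
E
python3 chk.py 24
```

```text
t 39.8 p [ 0.4736 -0.129   0.1826] phi 12.7 j6 62.0 F [-0.1  0.  -3.4] w 0.0112 -> d [0.865 0.394 0.185] yaw -2.002
pan
bowl
[484. 166.] 456 sx,sy 0.0 0.027 top 0.035
[453. 172.] 436 sx,sy -0.027 0.014 top 0.035
[574. 245.] 1541 sx,sy 0.112 -0.031 top 0.057
[495. 199.] 341 sx,sy 0.023 -0.002 top 0.036
[457. 209.] 754 sx,sy -0.011 -0.022 top 0.036
bowl
[296. 216.] 169 sx,sy -0.001 0.004 top 0.036
bowl
[288. 233.] 190 sx,sy -0.001 0.006 top 0.037
[252. 254.] 194 sx,sy 0.125 0.049 top 0.052
[[ 0 27 59 59 64 64 71 72 73 70 83 47]
 [ 0  0  0  0  0  0  0  0  0  0  0 29]
 [ 0  0  0  0  0  0  0  0  0  0  0 28]
 [ 0  0  0  0  0  0  0  0  0  0  0 27]
 [ 0  0  0  0  0  0  0  0  0  0  0 27]
 [ 0  0  0  0  0  0  0  0  0  0  0 32]
 [ 0  0  0  0  0  0  0  0  0  0  0 48]
 [22 14  0  0  0  0  0  0  0  0  0 79]
 [23 18  0  0  0  0  0  0  0  0  0 42]
 [ 0  0  0  0  0  0  0  0  0  0  0  0]
 [ 0  0  0  0  0  0  0  0  0  0  0  0]
 [ 0  0  0  0  0  0  0  0  0  0  0  0]]
[[ 5 12  2  7  7  1  5  6  2  4  2 15]
 [ 0  0  0  0  0  0  0  0  0  0  0 22]
 [ 0  0  0  0  0  0  0  0  0  0  0 22]
 [ 6  9  0  0  0  0  0  0  0  0  0 17]
 [ 5 15  0  0  0  0  0  0  0  0  0 26]
 [ 7 16  0  0  0  0  0  0  0  0  0 17]
 [ 8  7  0  0  0  0  0  0  0  0  0 17]
 [ 2  2  0  0  0  0  0  0  0  0  0  4]
 [ 2  2  0  0  0  0  0  0  0  0  0  4]
 [ 0  0  0  0  0  0  0  0  0  0  0  0]
 [ 0  0  0  0  0  0  0  0  0  0  0  0]
 [ 0  0  0  0  0  0  0  0  0  0  0  0]]
```

```bash
python3 -c "
from h import *
for n in ('w24','s24','sc24','s23','sc21'):
    c=load(n);W=cloud(c);im=c['image'].astype(int)
    m=((im[...,0]-im[...,2]>18)&(im[...,0]<120)&(W[...,2]>.006)&(W[...,2]<.075)&(W[...,0]>.15)&(W[...,0]<.85)&(abs(W[...,1])<.45)).astype(np.uint8)
    k,l,s,ce=cv2.connectedComponentsWithStats(m)
    print(n,[(ce[i].round().astype(int).tolist(),int(s[i,4]),np.nanmean(W[l==i],0).round(3).tolist()) for i in range(1,k) if s[i,4]>25])
to(.487,-.30,.32,92)
"
```

```text
w24 [([483, 166], 625, [0.627, -0.071, 0.031]), ([453, 172], 625, [0.6, -0.083, 0.031]), ([576, 241], 2038, [0.74, -0.123, 0.045]), ([494, 198], 536, [0.65, -0.1, 0.032]), ([456, 209], 1072, [0.616, -0.12, 0.032]), ([132, 273], 546, [0.28, -0.283, 0.013])]
s24 [([263, 205], 26, [0.735, -0.126, 0.039]), ([296, 216], 267, [0.625, -0.095, 0.028]), ([191, 310], 855, [0.809, 0.335, 0.055]), ([191, 286], 56, [0.834, 0.264, 0.057]), ([185, 301], 68, [0.833, 0.312, 0.055]), ([317, 301], 113, [0.521, 0.271, 0.043])]
sc24 [([359, 180], 72, [0.274, -0.275, 0.014]), ([288, 233], 329, [0.626, -0.092, 0.03]), ([240, 252], 647, [0.782, -0.066, 0.034]), ([386, 300], 106, [0.525, 0.268, 0.045]), ([292, 358], 3001, [0.8, 0.327, 0.059])]
s23 [([263, 205], 27, [0.736, -0.128, 0.038]), ([310, 208], 63, [0.583, -0.123, 0.04]), ([297, 215], 180, [0.623, -0.099, 0.026]), ([191, 311], 856, [0.808, 0.335, 0.055]), ([191, 286], 56, [0.834, 0.265, 0.057]), ([185, 301], 69, [0.833, 0.313, 0.055]), ([317, 301], 113, [0.521, 0.271, 0.043])]
sc21 [([358, 181], 37, [0.278, -0.276, 0.01]), ([239, 252], 648, [0.782, -0.066, 0.034]), ([386, 300], 106, [0.525, 0.268, 0.045]), ([292, 359], 2817, [0.8, 0.327, 0.058])]
t 39.95 p [ 0.4788 -0.1289  0.1836] phi 12.9 j6 62.1 F [-0.  -0.5 -3. ] w 0.011 -> d [-0.562 -0.099 -0.454] yaw -1.759
```

{"name": "jog_arm", "arguments": {
  "deltas": [
    {"delta_pos": [0, 0, -0.05], "yaw": 0, "fingers": 0},
    {"delta_pos": [0, 0, -0.15], "yaw": -0.1, "fingers": 0},
    {"delta_pos": [-0.05, 0, -0.148], "yaw": -0.25, "fingers": 0},
    {"delta_pos": [-0.1, 0, -0.148], "yaw": -0.4, "fingers": 0},
    {"delta_pos": [-0.15, 0, -0.148], "yaw": -0.55, "fingers": 0},
    {"delta_pos": [-0.2, 0, -0.148], "yaw": -0.7, "fingers": 0},
    {"delta_pos": [-0.22, 0, -0.148], "yaw": -0.85, "fingers": 0},
    {"delta_pos": [-0.22, 0, -0.148], "yaw": -0.95, "fingers": 0},
    {"delta_pos": [-0.22, 0, -0.148], "yaw": -1, "fingers": 0}
  ]
}}

```text
clock: 40.85
eef_pos: [0.4939, -0.1934, 0.2272]
tool_rot: [0.276, 0.961, 0.0, 0.0]
ft_force: [-0.5, 0.4, -2.3]
grip_width: 0.011
grasp_force: 59.9
```

{"name": "jog_arm", "arguments": {
  "deltas": [
    {"delta_pos": [0, 0, 0], "yaw": -0.15, "fingers": 0},
    {"delta_pos": [0, 0, 0], "yaw": -0.32, "fingers": 0},
    {"delta_pos": [0, 0, 0], "yaw": -0.5, "fingers": 0},
    {"delta_pos": [0, 0, 0], "yaw": -0.65, "fingers": 0},
    {"delta_pos": [0, 0, 0], "yaw": -0.73, "fingers": 0},
    {"delta_pos": [0, 0, 0], "yaw": -0.757, "fingers": 0},
    {"delta_pos": [0, 0, 0], "yaw": -0.757, "fingers": 0}
  ]
}}

```text
clock: 41.55
eef_pos: [0.4932, -0.193, 0.2273]
tool_rot: [-0.017, 1.0, -0.0, 0.0]
ft_force: [0.1, -0.6, -2.4]
grip_width: 0.0113
grasp_force: 59.9
```

```bash
python3 -c "
from h import *
to(.487,-.345,.228,92)
w=shot('wrist','w30');W=cloud(w)
k=(W[...,2]>.17)&(W[...,2]<.222)&(W[...,1]<-.29)&(W[...,1]>-.46)&(abs(W[...,0]-.488)<.06)
p=W[k];print(len(p),p.min(0),p.max(0))
for s in(-1,1):
    q=p[(s*(p[:,0]-.488)>.02)&(p[:,2]<.195)&(p[:,2]>.18)];
    if len(q)>10: print(s,len(q),q.mean(0),q[:,1].max(),np.polyfit(q[:,1],q[:,0],1))
    t=p[(s*(p[:,0]-.488)>.02)&(p[:,2]>.2)]; print('tip',len(t),t.mean(0) if len(t) else '')
"
```

```text
t 41.55 p [ 0.4932 -0.193   0.2273] phi 91.9 j6 -23.3 F [ 0.1 -0.6 -2.4] w 0.0113 -> d [ 0.038 -0.506 -0.002] yaw -0.002
4181 [ 0.44642302 -0.42416198  0.17068135] [ 0.53433363 -0.30971784  0.21413804]
-1 1511 [ 0.45235279 -0.36169531  0.18844208] -0.318796550023961 [-0.05305094  0.43316451]
tip 372 [ 0.45075319 -0.31642221  0.20914486]
1 1839 [ 0.51951396 -0.36571471  0.18807003] -0.3162857985769906 [-0.04164705  0.50428302]
tip 337 [ 0.51754196 -0.31437233  0.20826544]
```

{"name": "jog_arm", "arguments": {
  "deltas": [
    {"delta_pos": [0.02, -0.03, 0], "yaw": -0.01, "fingers": 0},
    {"delta_pos": [0.033, -0.09, 0], "yaw": -0.018, "fingers": 0},
    {"delta_pos": [0.033, -0.15, 0], "yaw": -0.018, "fingers": 0},
    {"delta_pos": [0.034, -0.21, 0], "yaw": -0.018, "fingers": 0},
    {"delta_pos": [0.036, -0.27, 0], "yaw": -0.018, "fingers": 0},
    {"delta_pos": [0.039, -0.33, 0], "yaw": -0.018, "fingers": 0},
    {"delta_pos": [0.041, -0.39, 0], "yaw": -0.018, "fingers": 0},
    {"delta_pos": [0.043, -0.44, 0], "yaw": -0.018, "fingers": 0},
    {"delta_pos": [0.045, -0.48, 0], "yaw": -0.018, "fingers": 0},
    {"delta_pos": [0.045, -0.5, 0], "yaw": -0.018, "fingers": 0},
    {"delta_pos": [0.045, -0.509, 0], "yaw": -0.018, "fingers": 0},
    {"delta_pos": [0.045, -0.509, 0], "yaw": -0.018, "fingers": 0}
  ]
}}

```text
clock: 42.8
eef_pos: [0.4838, -0.3462, 0.2273]
tool_rot: [-0.024, 1.0, 0.0, -0.0]
ft_force: [0.0, 0.1, -3.0]
grip_width: 0.0108
grasp_force: 59.9
```

```bash
python3 -c "
from h import *
to(.485,-.346,.182,92.7)
for n in('side','scene'):
    c=shot(n,n[:2]+'31');W=cloud(c)
    k=(W[...,2]>.21)&(W[...,2]<.26)&(abs(W[...,0]-.485)<.07)&(W[...,1]<-.30)&(W[...,1]>-.39)&(abs(W[...,0]-.485)>.02)
    p=W[k];print(n,len(p),np.percentile(p,[1,50,99],axis=0).round(3).tolist())
"
```

```text
t 42.8 p [ 0.4838 -0.3462  0.2273] phi 92.7 j6 -38.3 F [ 0.   0.1 -3. ] w 0.0108 -> d [-0.004  0.     0.151] yaw 0.001
side 190 [[0.427, -0.353, 0.211], [0.462, -0.34, 0.244], [0.536, -0.313, 0.256]]
scene 216 [[0.427, -0.354, 0.211], [0.508, -0.34, 0.243], [0.538, -0.33, 0.257]]
```

{"name": "jog_arm", "arguments": {
  "deltas": [
    {"delta_pos": [-0.004, 0, 0.03], "yaw": 0, "fingers": 0},
    {"delta_pos": [-0.007, 0, 0.07], "yaw": 0, "fingers": 0},
    {"delta_pos": [-0.007, 0, 0.1], "yaw": 0, "fingers": 0},
    {"delta_pos": [-0.007, 0, 0.125], "yaw": 0, "fingers": 0},
    {"delta_pos": [-0.007, 0, 0.14], "yaw": 0, "fingers": 0},
    {"delta_pos": [-0.007, 0, 0.147], "yaw": 0, "fingers": 0},
    {"delta_pos": [-0.007, 0, 0.15], "yaw": 0, "fingers": 0},
    {"delta_pos": [-0.007, 0, 0.15], "yaw": 0, "fingers": 0}
  ]
}}

```text
clock: 43.7
eef_pos: [0.486, -0.3463, 0.1827]
tool_rot: [-0.024, 1.0, -0.0, 0.0]
ft_force: [-0.1, -0.7, -1.7]
grip_width: 0.0111
grasp_force: 59.9
```

{"name": "jog_arm", "arguments": {
  "deltas": [
    {"delta_pos": [0, 0, 0.003], "yaw": 0, "fingers": 0},
    {"delta_pos": [0, 0, 0.005], "yaw": 0, "fingers": 0},
    {"delta_pos": [0, 0, 0.005], "yaw": 0, "fingers": 0}
  ]
}}

```text
clock: 44.0
eef_pos: [0.4862, -0.3464, 0.1819]
tool_rot: [-0.024, 1.0, -0.001, 0.001]
ft_force: [-0.9, 1.0, 3.2]
grip_width: 0.011
grasp_force: 60.6
```

{"name": "jog_arm", "arguments": {
  "deltas": [
    {"delta_pos": [0, 0, -0.001], "yaw": 0, "fingers": 0.2},
    {"delta_pos": [0, 0, -0.001], "yaw": 0, "fingers": 0.3},
    {"delta_pos": [0, 0, -0.001], "yaw": 0, "fingers": 0.5},
    {"delta_pos": [0, 0, -0.001], "yaw": 0, "fingers": 0.6},
    {"delta_pos": [0, 0, -0.001], "yaw": 0, "fingers": 0.6},
    {"delta_pos": [0, 0, -0.001], "yaw": 0, "fingers": 0.6},
    {"delta_pos": [0, 0, -0.001], "yaw": 0, "fingers": 0.6}
  ]
}}

```text
clock: 44.7
eef_pos: [0.4859, -0.3461, 0.1811]
tool_rot: [-0.024, 1.0, 0.0, -0.0]
ft_force: [-0.5, -0.1, 0.1]
grip_width: 0.0509
grasp_force: 0.0
```

{"name": "jog_arm", "arguments": {
  "deltas": [
    {"delta_pos": [0, 0, -0.05], "yaw": 0, "fingers": 0.6},
    {"delta_pos": [0, 0, -0.12], "yaw": 0, "fingers": 0.6},
    {"delta_pos": [0, 0, -0.22], "yaw": 0, "fingers": 0.6},
    {"delta_pos": [0, 0, -0.33], "yaw": 0, "fingers": 0.6},
    {"delta_pos": [0, 0, -0.42], "yaw": 0, "fingers": 0.6},
    {"delta_pos": [0, 0, -0.45], "yaw": 0, "fingers": 0.6},
    {"delta_pos": [0, 0, -0.45], "yaw": 0, "fingers": 0.6},
    {"delta_pos": [0, 0, -0.45], "yaw": 0, "fingers": 0.6},
    {"delta_pos": [0, 0, -0.45], "yaw": 0, "fingers": 0.6},
    {"delta_pos": [0, 0, -0.45], "yaw": 0, "fingers": 0.6}
  ]
}}

```text
clock: 45.7
eef_pos: [0.4854, -0.3458, 0.3144]
tool_rot: [-0.024, 1.0, 0.001, -0.001]
ft_force: [-0.5, -0.3, 0.4]
grip_width: 0.051
grasp_force: 0.0
```

```bash
python3 -c "
from h import *
to(.485,-.346,.182,92.7)
import time
for n in('wrist','side','scene'):
    c=shot(n,n[:2]+'40');W=cloud(c)
    k=(W[...,2]>.196)&(W[...,2]<.23)&(abs(W[...,0]-.485)<.07)&(W[...,1]<-.28)&(W[...,1]>-.39)&(c['image'].max(2)<80)
    p=W[k];print(n,len(p),np.percentile(p,[1,50,99],axis=0).round(3).tolist())
    k=(W[...,2]>.06)&(W[...,2]<.13)&(abs(W[...,0]-.485)<.08)&(W[...,1]<-.24)&(W[...,1]>-.405)&(c['image'].max(2)>90)
    p=W[k];print(' pan',len(p),np.percentile(p,[1,50,99],axis=0).round(3).tolist() if len(p) else '')
for n in ('si40','sc40'):
    c=load(n);W=cloud(c);im=c['image'].astype(int)
    m=((im[...,0]-im[...,2]>18)&(im[...,0]<120)&(W[...,2]>.006)&(W[...,2]<.075)&(W[...,0]>.15)&(W[...,0]<.75)&(abs(W[...,1])<.45)).astype(np.uint8)
    k,l,s,ce=cv2.connectedComponentsWithStats(m)
    print(n,[(int(s[i,4]),np.nanmean(W[l==i],0).round(3).tolist()) for i in range(1,k) if s[i,4]>25])
"
```

```text
t 45.7 p [ 0.4854 -0.3458  0.3144] phi 92.7 j6 -38.2 F [-0.5 -0.3  0.4] w 0.051 -> d [ 0.    -0.002  0.441] yaw 0.001
wrist 1599 [[0.437, -0.354, 0.197], [0.485, -0.347, 0.209], [0.533, -0.317, 0.211]]
 pan 5485 [[0.429, -0.387, 0.075], [0.491, -0.328, 0.078], [0.538, -0.282, 0.117]]
side 148 [[0.439, -0.351, 0.196], [0.486, -0.34, 0.205], [0.533, -0.311, 0.211]]
 pan 797 [[0.429, -0.388, 0.073], [0.484, -0.356, 0.078], [0.537, -0.279, 0.121]]
scene 173 [[0.435, -0.352, 0.196], [0.483, -0.34, 0.205], [0.539, -0.308, 0.212]]
 pan 550 [[0.427, -0.386, 0.073], [0.478, -0.326, 0.079], [0.54, -0.279, 0.122]]
si40 [(31, [0.735, -0.125, 0.039]), (261, [0.625, -0.095, 0.028]), (111, [0.521, 0.271, 0.043])]
sc40 [(53, [0.273, -0.265, 0.011]), (234, [0.738, -0.075, 0.046]), (325, [0.627, -0.092, 0.03]), (106, [0.525, 0.268, 0.044])]
```

```bash
python3 -c "
from workcell import bot
print(bot.job_done())"
```

```text
the job is handed in; nothing more can be done
None
```

The job is handed in at about 46 s on the robot clock: by camera count, five nuts are in the bowl and one is still in the foam box with none spilled, and the emptied scoop hangs released by its handle bar across both prongs.

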